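Sort the fog-horn gas canisters by weight

TASK

Sort the two fog-horn gas canisters by how full they are, which you can only tell by lifting each one and feeling its weight: those more than half full (over 0.31 kg) go to the rack whose fence has two round knobs, those less than half full to the rack with the plain fence; within 40 g of half, either will do. Stand each one upright on the table and push it gently until it bears firmly on the fence (a good 5 N, never over 20 N), one can after the other, and leave it standing there. Do not tip the cans or shift the other things on the table.

Things in the scene. Friction and masses are not known exactly. Their poses are not given: they have to be found in the camera images.
- can_a: One of two identical-looking upright plain aluminium horn gas canisters. Fill shows only in the weight: about 0.11 kg empty, 0.31 half full, 0.51 full; any amount occurs, each can on its own, so both may be of one class. Cylinder of diameter 58 up to 110 high, then dome and small valve, 135 tall in all. Origin at the centre of its underside, z up along the can.
- can_b: One of two identical-looking upright plain aluminium horn gas canisters. Fill shows only in the weight: about 0.11 kg empty, 0.31 half full, 0.51 full; any amount occurs, each can on its own, so both may be of one class. Cylinder of diameter 58 up to 110 high, then dome and small valve, 135 tall in all. Origin at the centre of its underside, z up along the can.
- knob_rack: Fixed rack for canisters to keep: a round knob (26 across, to 79 high) on each end of its fence, 79 either side of the middle. Origin: centre of the underside of the wooden foot (50 x 170); own -x points to the open front, roughly at the robot; y runs along the fence. Room for two cans side by side on the table before the fence, e.g. 42 either side of the middle.
- plain_rack: Fixed rack for spent canisters: its fence has a plain straight top without knobs. Origin: centre of the underside of the wooden foot (50 x 170); own -x points to the open front, roughly at the robot; y runs along the fence. Room for two cans side by side on the table before the fence, e.g. 42 either side of the middle.
- knob_rack_front (a point): Middle of that rack's fence zone, on the rack's x axis 60 in front of its origin, at table height. The upright rigid wooden fence (180 long, 8 thick, top 50 high) is clamped differently each time, unmeasured: its front face is 50 to 70 in front of the rack's origin, so a touching can's centre is at rack x -79 to -99. Find it by touch; it does not spring.
- plain_rack_front (a point): Middle of that rack's fence zone, on the rack's x axis 60 in front of its origin, at table height. The upright rigid wooden fence (180 long, 8 thick, top 50 high) is clamped differently each time, unmeasured: its front face is 50 to 70 in front of the rack's origin, so a touching can's centre is at rack x -79 to -99. Find it by touch; it does not spring.
- table: The fixed white laminate table top at height 0 on which everything stands.
- radio: Bystander, to be left alone: red handheld radio lying flat, case 105 x 56 x 32, aerial 75 more along +x. Origin at the underside.
- whistle: Bystander, to be left alone: orange plastic whistle, 50 x 18 x 22. Origin at the underside.
- shackle: Bystander, to be left alone: steel D-shackle lying flat, about 56 x 48 x 12. Origin at the underside.
- mug: Bystander, to be left alone: white ceramic mug, diameter 72, 80 tall, handle reaching about 35 beyond the wall along its own +y. Origin at the underside.
- torch: Bystander, to be left alone: black hand torch lying along its x axis, 145 long, diameter 40 at the head. Origin at the underside.
Not all that is in view belongs to the job. Leave any yellow look-alike of the plain_rack alone.

How it is judged:
On the way, in this order (a step that is already met when the one before it is completed fails the run):
1. one canister stands upright at a fence and is pressed on it with more than 3 N for 0.15 s ((((x of can_a in the frame of knob_rack between -0.107 and -0.074 m and y of can_a in the frame of knob_rack between -0.08 and 0.08 m and height (world z) of can_a below 0.006 m and angle between can_a's own z axis and vertical below 0.1 rad and contact force between can_a and knob_rack above 3 N) or (x of can_a in the frame of plain_rack between -0.107 and -0.074 m and y of can_a in the frame of plain_rack between -0.08 and 0.08 m and height (world z) of can_a below 0.006 m and angle between can_a's own z axis and vertical below 0.1 rad and contact force between can_a and plain_rack above 3 N)) or ((x of can_b in the frame of knob_rack between -0.107 and -0.074 m and y of can_b in the frame of knob_rack between -0.08 and 0.08 m and height (world z) of can_b below 0.006 m and angle between can_b's own z axis and vertical below 0.1 rad and contact force between can_b and knob_rack above 3 N) or (x of can_b in the frame of plain_rack between -0.107 and -0.074 m and y of can_b in the frame of plain_rack between -0.08 and 0.08 m and height (world z) of can_b below 0.006 m and angle between can_b's own z axis and vertical below 0.1 rad and contact force between can_b and plain_rack above 3 N)))), for 0.15 s.
2. that one still stands there and the other is pressed on a fence in the same way (((((x of can_a in the frame of knob_rack between -0.107 and -0.074 m and y of can_a in the frame of knob_rack between -0.08 and 0.08 m and height (world z) of can_a below 0.006 m and angle between can_a's own z axis and vertical below 0.1 rad) or (x of can_a in the frame of plain_rack between -0.107 and -0.074 m and y of can_a in the frame of plain_rack between -0.08 and 0.08 m and height (world z) of can_a below 0.006 m and angle between can_a's own z axis and vertical below 0.1 rad)) and ((x of can_b in the frame of knob_rack between -0.107 and -0.074 m and y of can_b in the frame of knob_rack between -0.08 and 0.08 m and height (world z) of can_b below 0.006 m and angle between can_b's own z axis and vertical below 0.1 rad and contact force between can_b and knob_rack above 3 N) or (x of can_b in the frame of plain_rack between -0.107 and -0.074 m and y of can_b in the frame of plain_rack between -0.08 and 0.08 m and height (world z) of can_b below 0.006 m and angle between can_b's own z axis and vertical below 0.1 rad and contact force between can_b and plain_rack above 3 N))) or (((x of can_b in the frame of knob_rack between -0.107 and -0.074 m and y of can_b in the frame of knob_rack between -0.08 and 0.08 m and height (world z) of can_b below 0.006 m and angle between can_b's own z axis and vertical below 0.1 rad) or (x of can_b in the frame of plain_rack between -0.107 and -0.074 m and y of can_b in the frame of plain_rack between -0.08 and 0.08 m and height (world z) of can_b below 0.006 m and angle between can_b's own z axis and vertical below 0.1 rad)) and ((x of can_a in the frame of knob_rack between -0.107 and -0.074 m and y of can_a in the frame of knob_rack between -0.08 and 0.08 m and height (world z) of can_a below 0.006 m and angle between can_a's own z axis and vertical below 0.1 rad and contact force between can_a and knob_rack above 3 N) or (x of can_a in the frame of plain_rack between -0.107 and -0.074 m and y of can_a in the frame of plain_rack between -0.08 and 0.08 m and height (world z) of can_a below 0.006 m and angle between can_a's own z axis and vertical below 0.1 rad and contact force between can_a and plain_rack above 3 N))))), for 0.15 s.
At the end, for the whole second after the job is handed in: Both canisters stand upright (within 0.1 rad) and still on the table at a fence, their centres 74 to 107 mm in front of the rack's origin and within 80 mm of its middle; one over 0.35 kg at the knobbed rack, one under 0.27 kg at the plain rack, one in between at either (((x of can_a in the frame of knob_rack between -0.107 and -0.074 m and y of can_a in the frame of knob_rack between -0.08 and 0.08 m and height (world z) of can_a below 0.006 m and angle between can_a's own z axis and vertical below 0.1 rad and contact force between can_a and table above 2.65 N) or (x of can_a in the frame of plain_rack between -0.107 and -0.074 m and y of can_a in the frame of plain_rack between -0.08 and 0.08 m and height (world z) of can_a below 0.006 m and angle between can_a's own z axis and vertical below 0.1 rad and contact force between can_a and table below 3.43 N)) and linear speed of each of can_a, can_b below 0.02 m/s and ((x of can_b in the frame of knob_rack between -0.107 and -0.074 m and y of can_b in the frame of knob_rack between -0.08 and 0.08 m and height (world z) of can_b below 0.006 m and angle between can_b's own z axis and vertical below 0.1 rad and contact force between can_b and table above 2.65 N) or (x of can_b in the frame of plain_rack between -0.107 and -0.074 m and y of can_b in the frame of plain_rack between -0.08 and 0.08 m and height (world z) of can_b below 0.006 m and angle between can_b's own z axis and vertical below 0.1 rad and contact force between can_b and table below 3.43 N))); the robot touches nothing.
It fails at once if a canister is pressed on a fence with more than 20 N (contact force between any of can_a, can_b and knob_rack above 20 N or contact force between any of can_a, can_b and plain_rack above 20 N).
It fails at once if a canister is tipped over (more than 0.5 rad) (angle between any of can_a, can_b's own z axis and vertical above 0.5 rad).
It fails at once if a bystander is moved by more than 30 mm (distance of any of radio, whistle, shackle, mug, torch from where it was at the start of the episode above 0.03 m).
It also fails if it takes over 72 s, if anything falls off the work surface, if the arm or the gripper's body presses on something with over 40 N, if the wrist force passes 120 N, or if a joint passes its speed limit or range.

ROBOT

A 7-joint arm with a two-finger parallel gripper is mounted at the origin on the work surface. World frame = base frame: x ahead of the robot, y to its left, z up, the work surface at z = 0. Lengths are in m, angles in rad, forces in N, time in s.
With the tool pointing down it reaches from about 0.4 to 0.85 m from the base axis. Payload 10.4 kg.
Tool frame: the origin (TCP) lies at the very end of the fingers, on their centre line; the grasp point (between the pads) lies 19 mm behind it; y points along the fingers, z is the direction in which the jaws open and shut, and the axes are right-handed (so a half turn about y gives the same grasp; the last joint's range is limited). The gripper opens to 87 mm and grips with 3 to 60 N. Pads are 19 mm wide; open, the fingers measure 117 mm over their backs; the gripper's body (75 mm by 190 mm) begins 51 mm behind the grasp point.
Start: joints at [1.126, 0.332, -0.065, 1.46, 0.022, 1.35, -0.088], TCP at [0.256, -0.57, 0.223] pointing down, gripper open.
Joint ranges: [-2.6, 2.6], [-0.5, 2.12], [-1.47, 1.34], [0.16, 2.42], [-1.27, 4.41], [0.06, 2.06], [-2.6, 2.6]. Speed limits (rad/s): [2.22, 2.22, 2.79, 2.79, 3.14, 3.14, 3.14].

INTERFACE

Orientations are given as a 3x3 rotation matrix whose columns are the frame's x, y, z axes.
In Python, from rig import arm gives the robot as it stands.
- The arm moves only by the tool move_arm, never from a script. Its argument "targets" is a list of rows, each an object with "grip": the closure, from 0 (fully open) to 1 (shut); "dp": the shift along the world's x, y, z as a fraction of full scale, a list of three; "rotation": the turn, a rotation vector about the world's x, y, z as a fraction of full scale, a list of three. In form: [{"grip": grip, "dp": [tx, ty, tz], "rotation": [ax, ay, az]}, ...]. A call has 1 to 12 rows; each row shifts and turns the pose as measured when the row begins; what a row does not reach is not made up. Full scale, the value 1, is 0.04 m for a shift and pi rad for a turn. A row lasts 1/12 s, in which the tool goes at most 41.7 mm and 7.16 degrees, less where a joint would pass 70% of its speed; a pose out of reach is approached as far as the arm can. A call with a number of a shift or a turn outside -1 to 1 is refused whole. A call with a gripper value outside its range is refused whole. The fingers move at their own pace and stop on an object; "force" is the grip in N (left out, the last holds). Time passes only in rows, so rows that do not move let the fingers close. It gives the time, the measured TCP pose, the force and the opening at its end, in the units of the state.
- arm.state(): the state, without advancing time (a new reading comes with each control period).
- arm.camera(name): name is "scene" or "top"; returns a dict with "color" (400x640x3 uint8, red, green, blue), "mtx" (3x3 intrinsics, pixels), "R" (3x3) and "t" (3): a world point X has camera coordinates R X + t. Camera axes: x right, y down, z forward; pixel columns grow to the right and rows downward; lengths in m; the calibration is good to about 2 mm. A picture is of the moment at which its call begins. There is no depth.
- arm.hand_in(): hands the job in, once; it reports no verdict.
Trained networks look in a picture, given as the dict that the camera call returned (one of the last four; its "shot" number tells which), for a name from the list of things; names that differ only in an ending like _2 or _b are one class to them, and where a whole thing is asked for, a point or a joint stands for the part that bears it (a point fixed in the world has none). Each returns a list of dicts, best first, with "conf" (0 to 1); they miss things now and then, are a little off and sometimes report something else, mostly with a low value. They report only what shows in the picture. A call takes as long as a camera call. They do not tell look-alikes from the thing itself.
- arm.spot_in(name, picture): "at" ([row, column] in pixels, amid what is visible of it).
- arm.masks_of(name, picture): "mask" (400x640 bool, what is visible of it) and "at" ([row, column] in pixels, amid what is visible of it).
The state is a dict: "time_s": time; "joint_pos": joint angles; "qd": joint speeds; "joint_efforts": joint torques, N m; "eef_pos": TCP position; "ee_rot": TCP orientation; "ft_force": force on the tool from outside, world axes, zero at the start; "ft_torque": the same for the moment, N m; "opening": opening from 0.0 (shut) to 1.0 (fully open).
Only numpy, scipy, OpenCV 4.12 (cv2) and the standard library are available. Lean on these libraries where they do the work, as an engineer would, in place of code of your own. Each camera call takes 0.05 s, during which the arm holds its last target.

## Working session

There is one attempt and no reset: what is moved stays moved. The work goes in short steps, Python scripts to look and compute and a tool call to move; the robot and the scene stay as the last step left them, time stands still between calls to the robot, and variables do not carry over. Pictures are saved under pics/ and viewed, and the job is handed in when it is done.

Besides the shell and the picture viewer there is one more tool, called as a command line: name --argument value ..., lists and objects as JSON in quotes. move_arm: Moves the arm, as the interface text tells. Shift numbers are shares of 0.04 m and turn numbers shares of pi rad, none past 1 either way. Its arguments: {"type":"object","properties":{"targets":{"type":"array"},"force":{"type":"number"}},"required":["targets"]}

```bash
mkdir -p pics; ls; cat > h.py <<'E'
import numpy as np, cv2
from rig import arm
def save(p,name,crop=None,s=1):
    im=p["color"][:,:,::-1].copy()
    if crop: r0,r1,c0,c1=crop; im=im[r0:r1,c0:c1]
    if s!=1: im=cv2.resize(im,None,fx=s,fy=s,interpolation=cv2.INTER_CUBIC)
    cv2.imwrite("pics/"+name,im)
def ray(p,at,z):
    K,R,t=[np.array(p[k]) for k in("mtx","R","t")]
    d=R.T@np.linalg.inv(K)@np.array([at[1],at[0],1.]); c=-R.T@t
    return c+d*(z-c[2])/d[2]
def proj(p,X):
    K,R,t=[np.array(p[k]) for k in("mtx","R","t")]
    q=K@(R@np.array(X)+t); return q[1]/q[2],q[0]/q[2]
E
python3 - <<'E'
from h import *
np.set_printoptions(precision=4,suppress=True)
s=arm.state(); print(s)
for n in("top","scene"):
    p=arm.camera(n); save(p,n+"0.png")
    print(n,-np.array(p["R"]).T@np.array(p["t"]))
    for k in("can_a","knob_rack","plain_rack","radio","whistle","shackle","mug","torch"):
        for d in arm.spot_in(k,p): print(k,d["at"],round(d["conf"],2),ray(p,d["at"],0)[:2])
E
```

```text
pics
{'time_s': 0.0, 'joint_pos': array([ 1.1264,  0.3329, -0.0647,  1.4609,  0.0216,  1.3499, -0.0885]), 'qd': array([-0.0006, -0.0002,  0.001 , -0.0021, -0.001 , -0.0019,  0.0001]), 'joint_efforts': array([ -0.0004, -62.3262,   0.0241, -38.9892,  -0.0614,   0.0398,
         0.0002]), 'eef_pos': array([ 0.2557, -0.5699,  0.2218]), 'ee_rot': array([[-0.9124, -0.0006,  0.4094],
       [-0.4094,  0.0012, -0.9124],
       [ 0.0001, -1.    , -0.0014]]), 'ft_force': array([ 0.2109, -0.7292, -0.3358]), 'ft_torque': array([-0.    ,  0.0442,  0.0194]), 'opening': 0.9995199864172136}
top [0.2923 0.0016 1.6588]
can_a [207.3, 287.7] 0.75 [0.5168 0.1172]
can_a [215.6, 374.3] 0.64 [ 0.4887 -0.1675]
knob_rack [166.1, 265.7] 0.95 [0.6552 0.1915]
plain_rack [272.4, 447.7] 0.92 [ 0.303  -0.4025]
plain_rack [263.2, 283.4] 0.91 [0.3342 0.1296]
plain_rack [151.2, 394.1] 0.63 [ 0.7058 -0.2375]
radio [205.4, 446.7] 0.72 [ 0.5221 -0.4074]
whistle [187.3, 316.9] 0.57 [0.5834 0.0212]
whistle [226.2, 304.7] 0.25 [0.4542 0.0611]
shackle [217.4, 328.9] 0.58 [ 0.4831 -0.0182]
mug [145.9, 326.8] 0.64 [ 0.7242 -0.012 ]
mug [151.5, 398.6] 0.51 [ 0.7048 -0.2526]
torch [201.3, 200.5] 0.64 [0.5372 0.404 ]
scene [0.9581 0.5424 0.5536]
can_a [153.3, 292.3] 0.61 [ 0.419  -0.2443]
can_a [210.3, 354.1] 0.6 [0.4572 0.0687]
can_a [273.9, 327.1] 0.48 [0.6366 0.1825]
knob_rack [279.2, 328.7] 0.84 [0.6427 0.1947]
plain_rack [176.5, 207.7] 0.72 [ 0.6749 -0.2803]
plain_rack [190.8, 409.0] 0.71 [0.2874 0.0967]
plain_rack [121.2, 298.1] 0.68 [ 0.2741 -0.4139]
radio [140.1, 240.4] 0.8 [ 0.5029 -0.4113]
whistle [218.6, 299.1] 0.54 [0.5813 0.0129]
shackle [277.0, 324.9] 0.57 [0.6451 0.1859]
shackle [197.1, 328.9] 0.44 [ 0.4718 -0.0091]
mug [221.7, 245.0] 0.76 [ 0.6873 -0.0542]
torch [311.2, 448.7] 0.84 [0.5187 0.383 ]
```

```bash
python3 - <<'E'
from h import *
p=arm.camera("top"); save(p,"t1.png",(110,310,160,480),2.4)
p=arm.camera("scene"); save(p,"s1.png",(90,350,170,500),2.3)
E
```

```text
(no output)
```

View pics/t1.png

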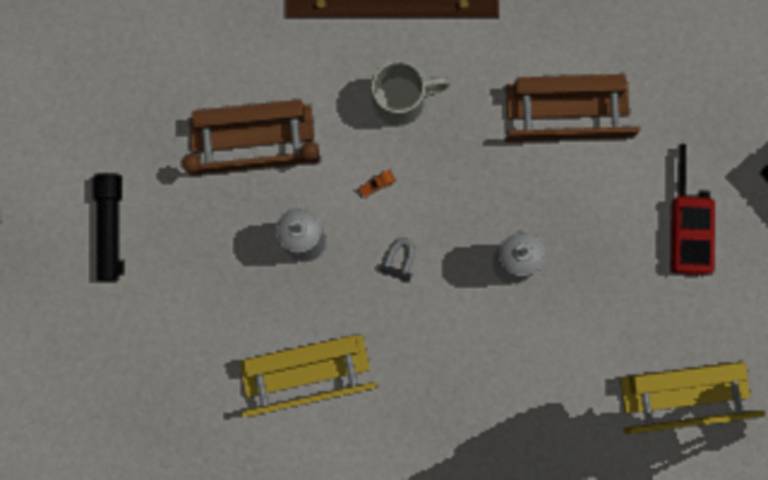

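View pics/s1.png

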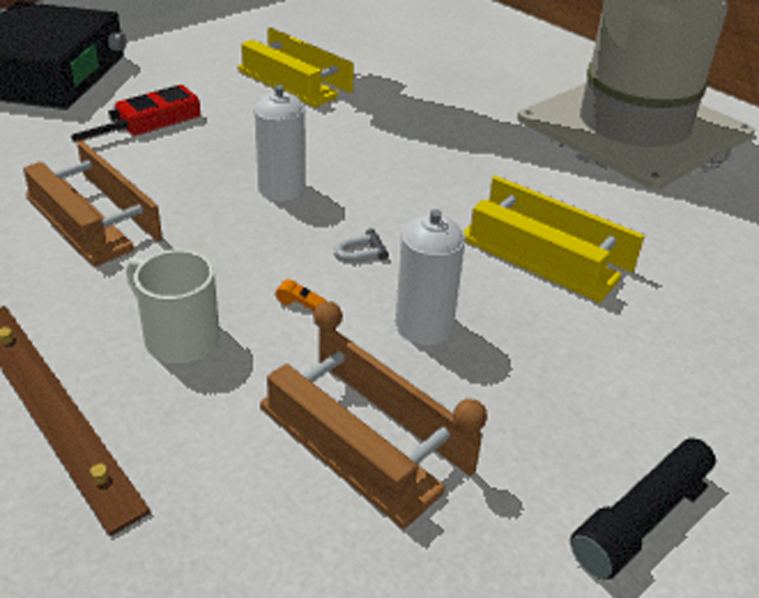

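The cans are at top-view pixels (207,288) and (216,374). The knobbed wooden rack is at (166,266) and the plain wooden rack at (151,394). The look-alikes for the plain rack are the two yellow racks at (263,283) and (272,448), which I will leave alone. Next I'll fit the poses precisely.

```bash
cat > fit.py <<'E'
from h import *
from scipy.optimize import minimize
def sil(p,pts):
    return [cv2.convexHull(np.array([proj(p,X)[::-1] for X in P],np.float32)) for P in pts]
def canpts(x,y):
    a=np.linspace(0,2*np.pi,40); P=[]
    for r,z in((.029,0),(.029,.11),(.022,.12),(.006,.127),(.005,.135)):
        P+= [(x+r*np.cos(t),y+r*np.sin(t),z) for t in a]
    return [P]
def fitcan(views,x0):
    def cost(q):
        c=0
        for p,m in views:
            h=sil(p,canpts(*q)); im=np.zeros((1600,2560),np.uint8)
            cv2.fillPoly(im,[np.round((g*4+1.5)*16).astype(np.int32) for g in h],255,shift=4)
            im=cv2.resize(im,(640,400),interpolation=cv2.INTER_AREA)/255.
            c+=np.abs(im-m).sum()/m.sum()
        return c
    r=minimize(cost,x0,method="Nelder-Mead",options=dict(initial_simplex=[x0,[x0[0]+.01,x0[1]],[x0[0],x0[1]+.01]],xatol=2e-4))
    return r.x,r.fun
E
python3 - <<'E'
from fit import *
P={n:arm.camera(n) for n in("top","scene")}
M={n:arm.masks_of("can_a",P[n]) for n in P}
for n in P: print(n,[(d["at"],d["conf"],d["mask"].sum()) for d in M[n]])
for x0 in([.48,.11],[.455,-.16]):
    v=[]
    for n in P:
        at=np.array(proj(P[n],[*x0,.06])); d=min(M[n],key=lambda d:np.hypot(*(np.array(d["at"])-at)))
        v.append((P[n],d["mask"].astype(float)))
    print(fitcan(v,x0),[fitcan([q],x0) for q in v])
p=P["top"]
save(p,"kr.png",(145,190,230,300),10)
save(p,"pr.png",(135,175,360,430),10)
p=P["scene"]
save(p,"krs.png",(215,325,275,395),6)
save(p,"prs.png",(145,210,175,245),8)
E
```

```text
top [([209.0, 285.6], 0.62, np.int64(316)), ([214.4, 373.7], 0.6, np.int64(324))]
scene [([150.8, 291.5], 0.83, np.int64(957)), ([211.2, 356.3], 0.73, np.int64(1445)), ([138.3, 234.1], 0.47, np.int64(660))]
(array([0.50816219, 0.1228859 ]), np.float64(0.21163716171940283)) [(array([0.50893202, 0.12055199]), np.float64(0.14220650285430628)), (array([0.5092121 , 0.12449014]), np.float64(0.03714770337200624))]
(array([ 0.47582228, -0.1634589 ]), np.float64(0.18367716683019814)) [(array([ 0.47558331, -0.16345068]), np.float64(0.1242798353909465)), (array([ 0.47685486, -0.1620813 ]), np.float64(0.057458971049234746))]
```

View pics/kr.png

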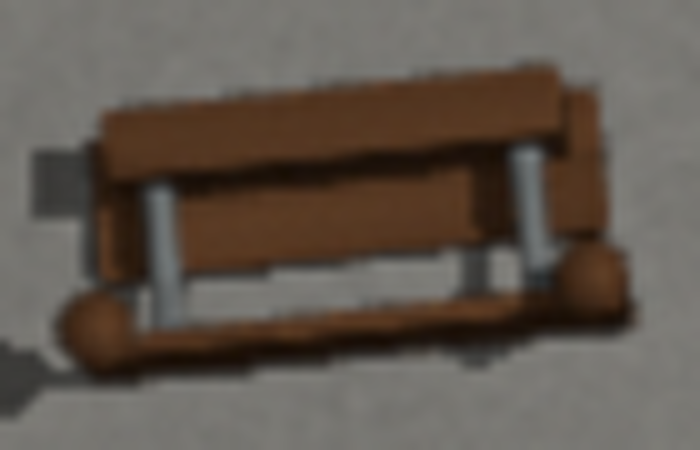

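View pics/pr.png

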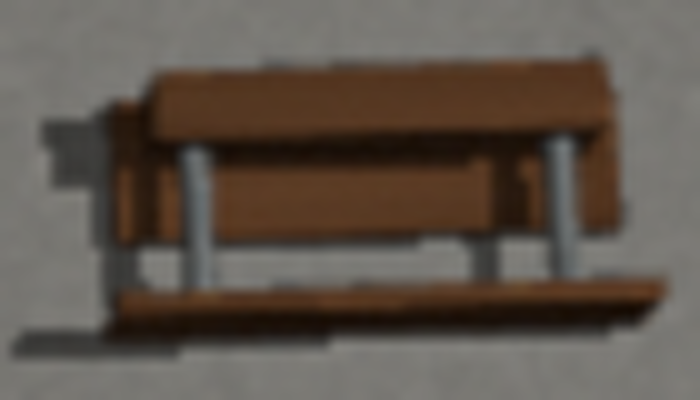

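View pics/krs.png

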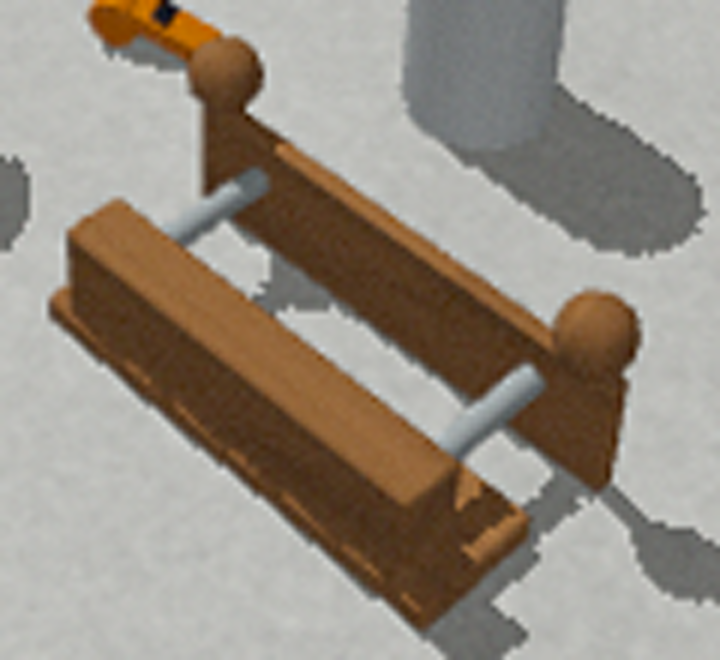

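View pics/prs.png

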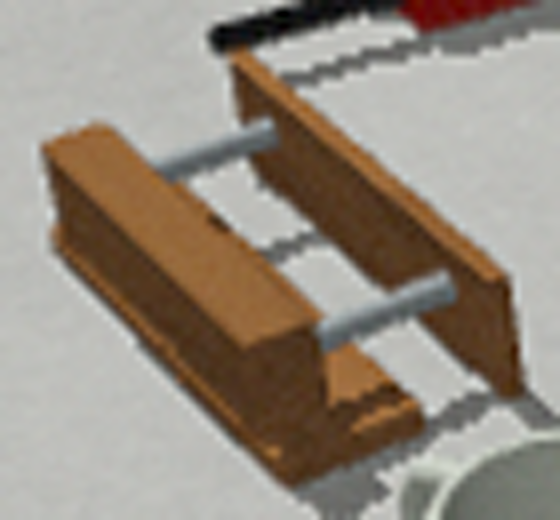

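```bash
python3 - <<'E'
from h import *
np.set_printoptions(precision=4,suppress=True)
P={n:arm.camera(n) for n in("top","scene")}
def rep(name,z,t,s):
    for n,pts in(("top",t),("scene",s)):
        X=[ray(P[n],q,z) for q in pts]; d=X[0]-X[1]; print(name,n,X[0][:2],X[1][:2],"len",np.hypot(*d[:2]),"mid",((X[0]+X[1])/2)[:2],"yaw",np.arctan2(-d[0],d[1]))
rep("plain",.05,[(164.7,371),(163.4,426)],[(179.4,237.4),(151.,203.9)])
rep("knob",.066,[(177.5,239.2),(172.5,288.7)],[(270.3,374),(226.5,312.3)])
# rack foot from top: front and back
E
```

```text
plain top [ 0.6486 -0.1544] [ 0.6528 -0.3329] len 0.17856755256457418 mid [ 0.6507 -0.2437] yaw 0.023222435839833667
plain scene [ 0.6483 -0.1506] [ 0.6546 -0.3292] len 0.17878676668754387 mid [ 0.6515 -0.2399] yaw 0.0353321314634706
knob top [0.6038 0.2677] [0.6199 0.1104] len 0.1581002875374848 mid [0.6119 0.189 ] yaw 0.10171102094109069
knob scene [0.604  0.2697] [0.6195 0.1119] len 0.1585047311163737 mid [0.6118 0.1908] yaw 0.09813567593605456
```

move_arm --targets '[{"grip": 0,"dp": [0.5,0.9,0],"rotation": [0,0,-0.0122]},{"grip": 0,"dp": [0.5,0.9,0],"rotation": [0,0,-0.0122]},{"grip": 0,"dp": [0.5,0.9,0],"rotation": [0,0,-0.0122]},{"grip": 0,"dp": [0.5,0.9,0],"rotation": [0,0,-0.0122]},{"grip": 0,"dp": [0.5,0.9,0],"rotation": [0,0,-0.0122]},{"grip": 0,"dp": [0.5,0.9,0],"rotation": [0,0,-0.0122]},{"grip": 0,"dp": [0.5,0.9,0],"rotation": [0,0,-0.0122]},{"grip": 0,"dp": [0.5,0.9,0],"rotation": [0,0,-0.0122]},{"grip": 0,"dp": [0.5,0.9,0],"rotation": [0,0,-0.0122]},{"grip": 0,"dp": [0.5,0.9,0],"rotation": [0,0,-0.0122]},{"grip": 0,"dp": [0.5,0.9,0],"rotation": [0,0,-0.0122]}]' --force 20

```text
time_s: 2.22
eef_pos: [0.4692, -0.1722, 0.2227]
ee_rot: [[-0.999, -0.002, -0.036], [0.036, -0.005, -0.999], [0.002, -1.0, 0.005]]
ft_force: [1.6, -0.5, 0.1]
opening: 0.999
```

move_arm --targets '[{"grip": 0,"dp": [0.17,0.24,0],"rotation": [0.001,0,0.02]},{"grip": 0,"dp": [0,0,0],"rotation": [0,0,0]},{"grip": 0,"dp": [0,0,0],"rotation": [0,0,0]}]'

```text
time_s: 2.47
eef_pos: [0.48, -0.152, 0.2235]
ee_rot: [[-0.999, 0.001, 0.037], [-0.037, 0.0, -0.999], [-0.001, -1.0, -0.0]]
ft_force: [-0.1, -0.5, 0.4]
opening: 1.002
```

```bash
python3 - <<'E'
from h import *
s=arm.state();print(s["eef_pos"],s["ee_rot"],s["ft_force"])
p=arm.camera("scene"); save(p,"s2.png",(60,300,200,440),2.5)
E
```

```text
[ 0.48003846 -0.15196456  0.22352878] [[-9.99331505e-01  1.00156496e-03  3.65450477e-02]
 [-3.65450164e-02  4.95720375e-05 -9.99332007e-01]
 [-1.00270754e-03 -9.99999497e-01 -1.29366909e-05]] [-0.11805887 -0.53775203  0.43531342]
```

View pics/s2.png

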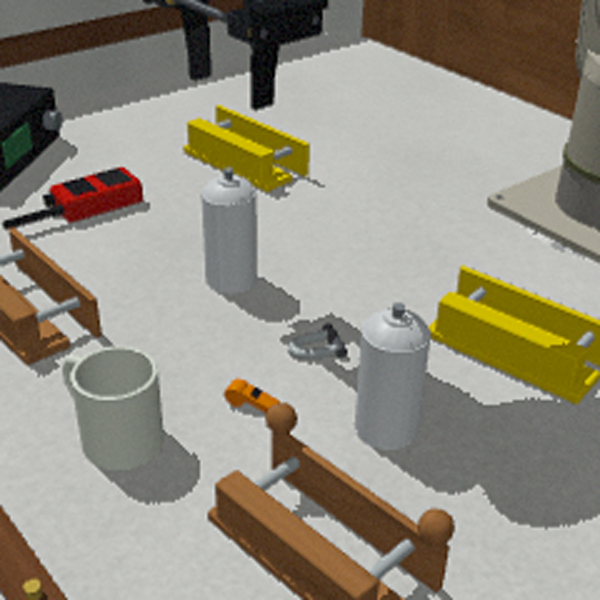

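The gripper is above the right-hand can (crop pixel 230,235), and its fingers are offset slightly to the left. I'll centre it and then descend.

move_arm --targets '[{"grip": 0,"dp": [-0.1,-0.26,0],"rotation": [0,0,0]},{"grip": 0,"dp": [0,0,0],"rotation": [0,0,0]},{"grip": 0,"dp": [0,0,-0.7],"rotation": [0,0,0]},{"grip": 0,"dp": [0,0,0],"rotation": [0,0,0]}]'

```text
time_s: 2.85
eef_pos: [0.473, -0.1709, 0.1954]
ee_rot: [[-1.0, 0.001, 0.024], [-0.024, -0.003, -1.0], [-0.001, -1.0, 0.003]]
ft_force: [-1.6, -0.5, -1.5]
opening: 1.0
```

move_arm --targets '[{"grip": 0,"dp": [0.05,0.12,0],"rotation": [0,0,0]},{"grip": 0,"dp": [0,0,0],"rotation": [0,0,0]},{"grip": 0,"dp": [0,0,0],"rotation": [0,0,0]}]'

```text
time_s: 3.1
eef_pos: [0.4742, -0.1688, 0.1972]
ee_rot: [[-1.0, 0.001, 0.018], [-0.018, -0.003, -1.0], [-0.001, -1.0, 0.003]]
ft_force: [0.4, 0.3, -0.2]
opening: 0.999
```

move_arm --targets '[{"grip": 0,"dp": [0.05,0.17,0],"rotation": [0,0,0.003]},{"grip": 0,"dp": [0,0,0],"rotation": [0,0,0]},{"grip": 0,"dp": [0,0,0],"rotation": [0,0,0]}]'

```text
time_s: 3.35
eef_pos: [0.4773, -0.1616, 0.1994]
ee_rot: [[-1.0, 0.004, 0.028], [-0.028, -0.004, -1.0], [-0.004, -1.0, 0.004]]
ft_force: [-0.7, -1.2, -0.2]
opening: 1.002
```

Aligned, so I'll go down about 0.124.

move_arm --targets '[{"grip": 0,"dp": [0,0,-0.6],"rotation": [0,0,0]},{"grip": 0,"dp": [0,0,-0.6],"rotation": [0,0,0]},{"grip": 0,"dp": [0,0,-0.6],"rotation": [0,0,0]},{"grip": 0,"dp": [0,0,-0.5],"rotation": [0,0,0]},{"grip": 0,"dp": [0,0,-0.2],"rotation": [0,0,0]},{"grip": 0,"dp": [0,0,0],"rotation": [0,0,0]},{"grip": 0,"dp": [0,0,0],"rotation": [0,0,0]}]'

```text
time_s: 3.93
eef_pos: [0.4801, -0.1607, 0.1001]
ee_rot: [[-0.999, 0.011, 0.031], [-0.031, -0.006, -1.0], [-0.011, -1.0, 0.007]]
ft_force: [-0.2, 0.0, -0.5]
opening: 1.003
```

move_arm --targets '[{"grip": 0,"dp": [-0.1,-0.02,-0.5],"rotation": [0.002,0.0035,0]},{"grip": 0,"dp": [0,0,-0.1],"rotation": [0,0,0]},{"grip": 0,"dp": [0,0,0],"rotation": [0,0,0]},{"grip": 0,"dp": [0,0,0],"rotation": [0,0,0]}]'

```text
time_s: 4.27
eef_pos: [0.4793, -0.1622, 0.0807]
ee_rot: [[-1.0, 0.006, 0.031], [-0.031, -0.002, -1.0], [-0.006, -1.0, 0.003]]
ft_force: [0.7, -0.6, 0.9]
opening: 1.002
```

```bash
python3 - <<'E'
from h import *
s=arm.state();print(s["eef_pos"],s["ee_rot"],s["ft_force"])
p=arm.camera("scene"); save(p,"s3.png",(60,240,200,400),3)
p=arm.camera("top"); save(p,"t3.png",(160,260,320,440),5)
E
```

```text
[ 0.47930099 -0.16223967  0.08071499] [[-0.99950029  0.00646972  0.03094044]
 [-0.03095683 -0.00244865 -0.99951772]
 [-0.00639084 -0.99997607  0.00264771]] [ 0.73988502 -0.61520839  0.9436947 ]
```

View pics/s3.png

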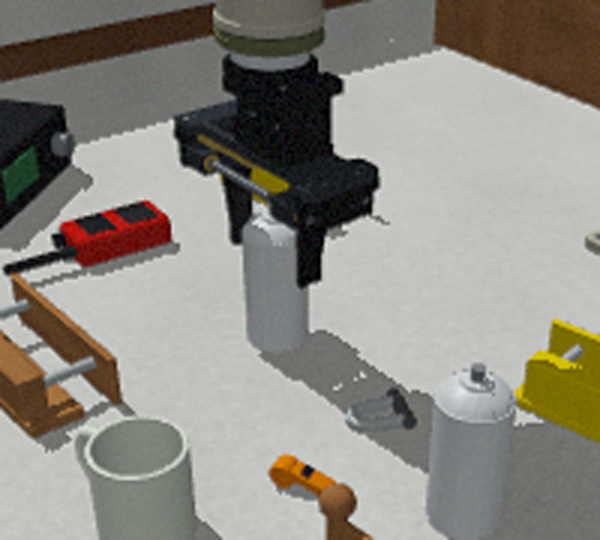

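The fingers straddle the can (crop pixel 275,290). I'll nudge and then close.

move_arm --targets '[{"grip": 0,"dp": [-0.06,0,-0.1],"rotation": [0.001,0.002,0]},{"grip": 0,"dp": [0,0,0],"rotation": [0,0,0]},{"grip": 1,"dp": [0,0,0],"rotation": [0,0,0]},{"grip": 1,"dp": [0,0,0],"rotation": [0,0,0]},{"grip": 1,"dp": [0,0,0],"rotation": [0,0,0]},{"grip": 1,"dp": [0,0,0],"rotation": [0,0,0]},{"grip": 1,"dp": [0,0,0],"rotation": [0,0,0]},{"grip": 1,"dp": [0,0,0],"rotation": [0,0,0]}]' --force 25

```text
time_s: 5.03
eef_pos: [0.4784, -0.1628, 0.0791]
ee_rot: [[-1.0, 0.004, 0.031], [-0.031, -0.001, -1.0], [-0.004, -1.0, 0.001]]
ft_force: [0.0, -0.7, -0.8]
opening: 0.659
```

```bash
python3 - <<'E'
from h import *
s=arm.state();print(s["eef_pos"],s["ft_force"],s["opening"])
E
```

```text
[ 0.47839102 -0.16281231  0.07911261] [ 0.03527178 -0.68971593 -0.79517045] 0.6592531828663329
```

move_arm --targets '[{"grip": 1,"dp": [0,0,0.4],"rotation": [0,0,0]},{"grip": 1,"dp": [0,0,0.4],"rotation": [0,0,0]},{"grip": 1,"dp": [0,0,0.3],"rotation": [0,0,0]},{"grip": 1,"dp": [0,0,0],"rotation": [0,0,0]},{"grip": 1,"dp": [0,0,0],"rotation": [0,0,0]},{"grip": 1,"dp": [0,0,0],"rotation": [0,0,0]},{"grip": 1,"dp": [0,0,0],"rotation": [0,0,0]},{"grip": 1,"dp": [0,0,0],"rotation": [0,0,0]},{"grip": 1,"dp": [0,0,0],"rotation": [0,0,0]}]'

```text
time_s: 5.78
eef_pos: [0.4743, -0.1614, 0.1189]
ee_rot: [[-0.999, -0.005, 0.031], [-0.031, 0.003, -1.0], [0.005, -1.0, -0.003]]
ft_force: [0.6, 0.0, -3.2]
opening: 0.663
```

```bash
cat > w.py <<'E'
from h import *
F=[];T=[];E=[];Q=[]
for i in range(30):
    arm.camera("scene"); s=arm.state(); F.append(s["ft_force"]);T.append(s["ft_torque"]);E.append(s["joint_efforts"]);Q.append(s["qd"])
np.set_printoptions(precision=3,suppress=True)
F=np.array(F);print(s["time_s"],s["eef_pos"],"mean",F.mean(0),"sd",F.std(0),"se",F.std(0)/30**.5,"\nT",np.mean(T,0),"\nE",np.mean(E,0),"\nq",s["joint_pos"],np.abs(Q).max())
print(F[:,2])
E
python3 w.py
```

```text
7.2833 [ 0.475 -0.162  0.12 ] mean [-0.072  0.013 -2.643] sd [0.356 0.475 0.479] se [0.065 0.087 0.087] 
T [0.025 0.004 0.008] 
E [ -0.002 -47.291  -2.291 -36.585  -0.036  -0.033  -0.   ] 
q [ 0.607  0.179 -0.401  1.887  0.077  1.095 -1.364] 0.0050044268328288
[-2.705 -2.704 -2.43  -2.608 -2.653 -1.769 -2.255 -3.207 -1.903 -2.582
 -3.701 -2.714 -3.191 -3.019 -2.076 -2.582 -3.37  -2.068 -2.05  -2.714
 -2.807 -1.901 -2.649 -2.402 -3.261 -2.896 -2.625 -3.362 -2.937 -2.145]
```

The can weighs about 0.27 kg (±0.01), so it goes to the plain rack. I'll carry it to the right-hand slot.

move_arm --targets '[{"grip": 1,"dp": [0.3,-0.33,0],"rotation": [0,0,0]},{"grip": 1,"dp": [0.5,-0.55,0],"rotation": [0,0,0]},{"grip": 1,"dp": [0.5,-0.55,0],"rotation": [0,0,0]},{"grip": 1,"dp": [0.4,-0.5,0],"rotation": [0,0,0]},{"grip": 1,"dp": [0.3,-0.3,0],"rotation": [0,0,0]},{"grip": 1,"dp": [0.1,-0.1,0],"rotation": [0,0,0]},{"grip": 1,"dp": [0,0,0],"rotation": [0,0,0]},{"grip": 1,"dp": [0,0,0],"rotation": [0,0,0]}]'

```text
time_s: 7.95
eef_pos: [0.5609, -0.2579, 0.1185]
ee_rot: [[-0.999, -0.006, 0.033], [-0.033, 0.002, -0.999], [0.006, -1.0, -0.002]]
ft_force: [-0.8, -0.5, -2.9]
opening: 0.662
```

move_arm --targets '[{"grip": 1,"dp": [0.4,-0.37,0],"rotation": [-0.001,-0.003,0]},{"grip": 1,"dp": [0.2,-0.2,-0.1],"rotation": [0,0,0]},{"grip": 1,"dp": [0,0,-0.3],"rotation": [0,0,0]},{"grip": 1,"dp": [0,0,-0.2],"rotation": [0,0,0]},{"grip": 1,"dp": [0,0,0],"rotation": [0,0,0]},{"grip": 1,"dp": [0,0,0],"rotation": [0,0,0]}]'

```text
time_s: 8.45
eef_pos: [0.5824, -0.2756, 0.0917]
ee_rot: [[-0.999, -0.001, 0.037], [-0.037, 0.002, -0.999], [0.001, -1.0, -0.002]]
ft_force: [0.2, 0.2, -2.6]
opening: 0.667
```

move_arm --targets '[{"grip": 1,"dp": [0.05,-0.2,-0.12],"rotation": [0,-0.0015,-0.001]},{"grip": 1,"dp": [0,0,-0.08],"rotation": [0,0,0]},{"grip": 1,"dp": [0,0,-0.05],"rotation": [0,0,0]},{"grip": 1,"dp": [0,0,0],"rotation": [0,0,0]},{"grip": 1,"dp": [0,0,0],"rotation": [0,0,0]}]'

```text
time_s: 8.87
eef_pos: [0.5836, -0.2833, 0.0808]
ee_rot: [[-0.999, 0.004, 0.034], [-0.034, 0.002, -0.999], [-0.004, -1.0, -0.002]]
ft_force: [0.2, 0.0, -2.4]
opening: 0.666
```

move_arm --targets '[{"grip": 1,"dp": [0,0,-0.05],"rotation": [0,0,0]},{"grip": 1,"dp": [0,0,-0.03],"rotation": [0,0,0]},{"grip": 1,"dp": [0,0,0],"rotation": [0,0,0]}]'

```text
time_s: 9.12
eef_pos: [0.5849, -0.2834, 0.0795]
ee_rot: [[-0.999, 0.007, 0.034], [-0.034, 0.001, -0.999], [-0.007, -1.0, -0.001]]
ft_force: [-0.4, -0.7, -3.0]
opening: 0.66
```

move_arm --targets '[{"grip": 1,"dp": [0,0,-0.05],"rotation": [0,0.001,0]},{"grip": 1,"dp": [0,0,-0.05],"rotation": [0,0,0]},{"grip": 1,"dp": [0,0,0],"rotation": [0,0,0]}]'

```text
time_s: 9.37
eef_pos: [0.587, -0.2846, 0.0792]
ee_rot: [[-0.999, 0.009, 0.034], [-0.034, -0.002, -0.999], [-0.009, -1.0, 0.002]]
ft_force: [-0.2, 0.4, -2.7]
opening: 0.66
```

move_arm --targets '[{"grip": 1,"dp": [0,0,-0.1],"rotation": [0,0.002,0]},{"grip": 1,"dp": [0,0,0],"rotation": [0,0,0]}]'

```text
time_s: 9.53
eef_pos: [0.5886, -0.2863, 0.0784]
ee_rot: [[-0.999, 0.006, 0.033], [-0.033, -0.005, -0.999], [-0.006, -1.0, 0.005]]
ft_force: [0.2, -0.4, -3.7]
opening: 0.658
```

```bash
cat > r.py <<'E'
from h import *
F=[]
for i in range(6):
    arm.camera("scene"); s=arm.state(); F.append(s["ft_force"])
np.set_printoptions(precision=4,suppress=True)
print(s["time_s"],s["eef_pos"],s["ee_rot"][:,1],s["ee_rot"][:,2],np.mean(F,0),s["opening"])
E
python3 r.py
```

```text
9.8333 [ 0.588  -0.2862  0.0776] [ 0.0052 -0.0046 -1.    ] [ 0.0332 -0.9994  0.0048] [-1.0478 -0.5915  2.0957] 0.659932525111073
```

The can is on the table. Sliding it toward the fence.

move_arm --targets '[{"grip": 1,"dp": [0.15,0,0.01],"rotation": [0,0,0]},{"grip": 1,"dp": [0.15,0,0],"rotation": [0,0,0]},{"grip": 1,"dp": [0.1,0,0],"rotation": [0,0,0]},{"grip": 1,"dp": [0,0,0],"rotation": [0,0,0]},{"grip": 1,"dp": [0,0,0],"rotation": [0,0,0]}]'

```text
time_s: 10.25
eef_pos: [0.6041, -0.2854, 0.0798]
ee_rot: [[-0.999, 0.003, 0.033], [-0.033, -0.004, -0.999], [-0.003, -1.0, 0.004]]
ft_force: [-1.2, -0.9, 2.8]
opening: 0.662
```

```bash
python3 r.py
```

```text
10.55 [ 0.6038 -0.2854  0.0798] [ 0.003  -0.0036 -1.    ] [ 0.033  -0.9994  0.0037] [-0.1013 -0.514   1.0358] 0.6618285593469565
```

move_arm --targets '[{"grip": 1,"dp": [0.1,0,0],"rotation": [0,0,0]},{"grip": 1,"dp": [0.08,0,0],"rotation": [0,0,0]},{"grip": 1,"dp": [0.0,0,0],"rotation": [0,0,0]}]'

```text
time_s: 10.8
eef_pos: [0.6102, -0.2852, 0.0805]
ee_rot: [[-0.999, 0.0, 0.033], [-0.033, -0.003, -0.999], [-0.0, -1.0, 0.003]]
ft_force: [-2.6, -0.3, 1.9]
opening: 0.663
```

```bash
python3 r.py
```

```text
11.1 [ 0.61   -0.2853  0.0804] [ 0.001 -0.003 -1.   ] [ 0.0323 -0.9995  0.003 ] [-1.945   0.5417  4.0782] 0.6647482451372612
```

move_arm --targets '[{"grip": 1,"dp": [0.08,0,0.02],"rotation": [0,0.001,0]},{"grip": 1,"dp": [0.06,0,0],"rotation": [0,0,0]},{"grip": 1,"dp": [0.0,0,0],"rotation": [0,0,0]}]'

```text
time_s: 11.35
eef_pos: [0.6156, -0.2852, 0.0804]
ee_rot: [[-0.999, -0.003, 0.032], [-0.032, -0.003, -0.999], [0.003, -1.0, 0.002]]
ft_force: [-1.8, -1.7, 4.7]
opening: 0.658
```

```bash
python3 r.py
```

```text
11.65 [ 0.6152 -0.2852  0.0805] [-0.0031 -0.0026 -1.    ] [ 0.032  -0.9995  0.0025] [-1.7341  0.1576  2.2504] 0.6595767774890892
```

Still sliding freely. I'll take smaller steps now.

move_arm --targets '[{"grip": 1,"dp": [0.06,0,0],"rotation": [0,0.001,0]},{"grip": 1,"dp": [0.03,0,0],"rotation": [0,0,0]}]'

```text
time_s: 11.82
eef_pos: [0.6185, -0.2851, 0.0806]
ee_rot: [[-0.999, -0.007, 0.032], [-0.032, -0.002, -0.999], [0.007, -1.0, 0.002]]
ft_force: [-3.0, 0.6, 4.1]
opening: 0.665
```

```bash
python3 r.py
```

```text
12.1167 [ 0.6184 -0.2851  0.0806] [-0.0068 -0.0023 -1.    ] [ 0.0318 -0.9995  0.002 ] [-2.7652  0.9055  3.5538] 0.659678945571374
```

move_arm --targets '[{"grip": 1,"dp": [0.05,0,0.02],"rotation": [0,-0.003,0]},{"grip": 1,"dp": [0.03,0,0],"rotation": [0,0,0]}]'

```text
time_s: 12.28
eef_pos: [0.6218, -0.2851, 0.0807]
ee_rot: [[-0.999, 0.004, 0.032], [-0.032, -0.002, -0.999], [-0.004, -1.0, 0.002]]
ft_force: [-0.2, -0.9, 0.9]
opening: 0.661
```

```bash
python3 r.py
```

```text
12.5833 [ 0.6215 -0.2851  0.0807] [ 0.0024 -0.0021 -1.    ] [ 0.0318 -0.9995  0.0022] [-0.2938 -0.2787 -1.0573] 0.6647000043232326
```

move_arm --targets '[{"grip": 1,"dp": [0.05,0,0],"rotation": [0,0,0]},{"grip": 1,"dp": [0.03,0,0],"rotation": [0,0,0]}]'

```text
time_s: 12.75
eef_pos: [0.6245, -0.2851, 0.0807]
ee_rot: [[-0.999, 0.002, 0.032], [-0.032, -0.002, -0.999], [-0.002, -1.0, 0.002]]
ft_force: [-2.4, 0.8, 1.6]
opening: 0.657
```

```bash
python3 r.py; python3 -c "
from h import *
p=arm.camera('scene'); save(p,'s4.png',(80,240,150,310),4)"
```

```text
13.05 [ 0.6245 -0.2851  0.0806] [ 0.002  -0.0019 -1.    ] [ 0.0317 -0.9995  0.002 ] [-0.6321  0.0511 -0.3503] 0.6665031519012811
```

View pics/s4.png

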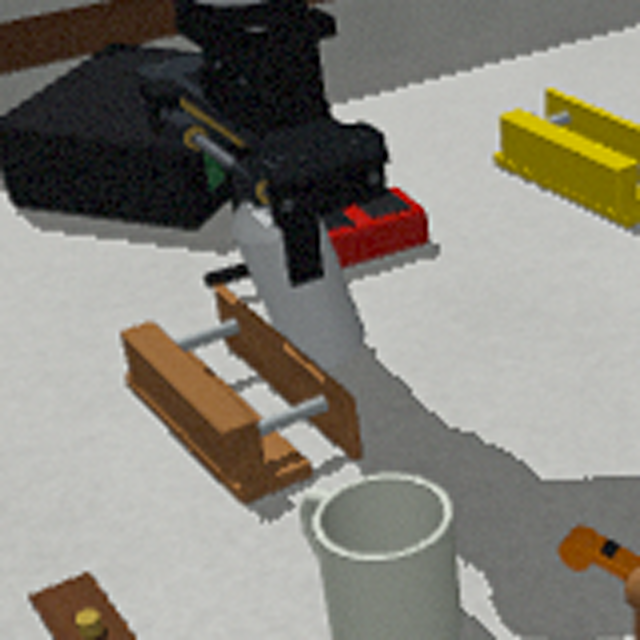

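The picture shows the can pivoted in the grip. Its base stayed behind at about crop (335,345), and it leans forward roughly 0.35 rad. I'll back off along the same path to bring it upright again, then regrip with the jaws along the push direction.

move_arm --targets '[{"grip": 1,"dp": [-0.12,0,0],"rotation": [0,0,0]},{"grip": 1,"dp": [-0.12,0,0],"rotation": [0,0,0]},{"grip": 1,"dp": [-0.1,0,0],"rotation": [0,0,0]},{"grip": 1,"dp": [0,0,0],"rotation": [0,0,0]}]'

```text
time_s: 13.43
eef_pos: [0.6102, -0.2847, 0.0807]
ee_rot: [[-0.999, 0.004, 0.032], [-0.032, -0.002, -0.999], [-0.003, -1.0, 0.002]]
ft_force: [0.4, 0.9, -2.5]
opening: 0.659
```

```bash
python3 r.py; python3 -c "
from h import *
p=arm.camera('scene'); save(p,'s5.png',(80,240,150,310),4)"
```

```text
13.7333 [ 0.6111 -0.2846  0.0807] [ 0.0037 -0.0017 -1.    ] [ 0.0325 -0.9995  0.0019] [-0.309   0.0433 -0.9482] 0.6608277634541316
```

View pics/s5.png

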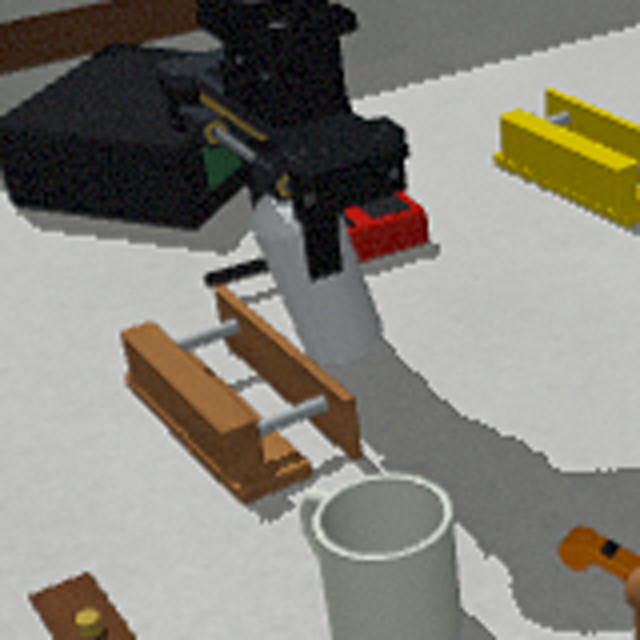

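move_arm --targets '[{"grip": 1,"dp": [-0.1,0,-0.03],"rotation": [0,0,0]},{"grip": 1,"dp": [-0.1,0,-0.03],"rotation": [0,0,0]},{"grip": 1,"dp": [-0.1,0,-0.03],"rotation": [0,0,0]},{"grip": 1,"dp": [0,0,0],"rotation": [0,0,0]}]' --force 6

```text
time_s: 14.12
eef_pos: [0.5991, -0.2848, 0.0781]
ee_rot: [[-0.999, 0.006, 0.033], [-0.033, -0.003, -0.999], [-0.006, -1.0, 0.003]]
ft_force: [0.4, -0.1, -0.4]
opening: 0.663
```

```bash
python3 r.py; python3 -c "
from h import *
p=arm.camera('scene'); save(p,'s6.png',(80,240,150,310),4)"
```

```text
14.4167 [ 0.6    -0.2847  0.0783] [ 0.0065 -0.0027 -1.    ] [ 0.0331 -0.9994  0.0029] [-1.172  -0.5805  1.6807] 0.6648067079912744
```

View pics/s6.png

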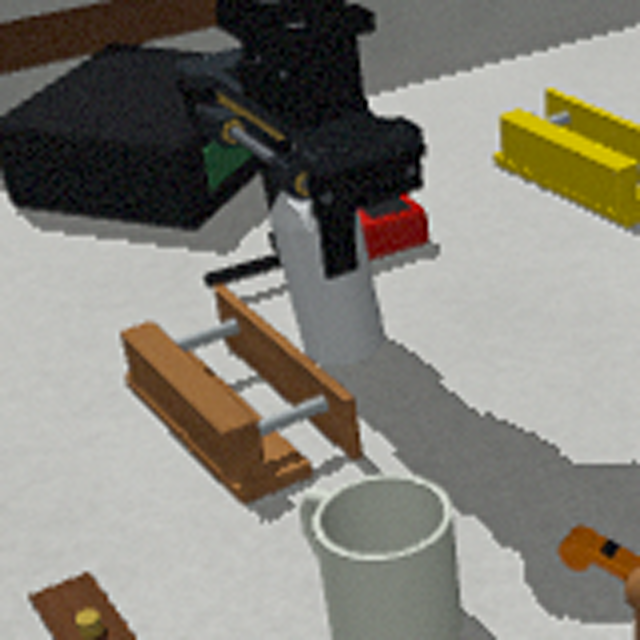

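The base is planted and the lean is shrinking. I'll continue.

move_arm --targets '[{"grip": 1,"dp": [-0.1,0,0],"rotation": [0,0,0]},{"grip": 1,"dp": [-0.1,0,0],"rotation": [0,0,0]},{"grip": 1,"dp": [-0.06,0,0],"rotation": [0,0,0]},{"grip": 1,"dp": [0,0,-0.05],"rotation": [0,0,0]}]' --force 6

```text
time_s: 14.8
eef_pos: [0.5889, -0.2843, 0.0758]
ee_rot: [[-0.999, 0.007, 0.034], [-0.034, -0.002, -0.999], [-0.006, -1.0, 0.002]]
ft_force: [-2.4, 1.6, 7.4]
opening: 0.666
```

```bash
python3 r.py; python3 -c "
from h import *
p=arm.camera('scene'); save(p,'s7.png',(80,240,150,310),4)"
```

```text
15.1 [ 0.5893 -0.2842  0.0755] [ 0.0065 -0.002  -1.    ] [ 0.0338 -0.9994  0.0022] [-2.1907  0.1462  4.1429] 0.6645336764811034
```

View pics/s7.png

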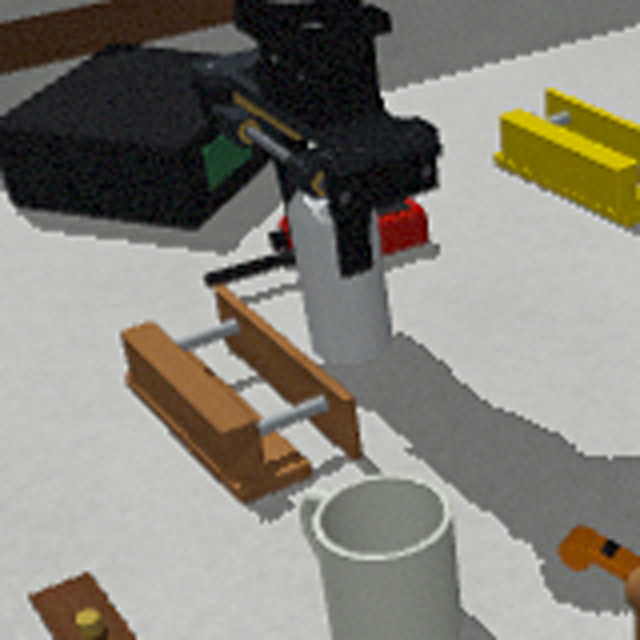

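Nearly upright, so it is safe to release.

move_arm --targets '[{"grip": 1,"dp": [-0.05,0,0.03],"rotation": [0,0,0]},{"grip": 0.2,"dp": [0,0,0],"rotation": [0,0,0]},{"grip": 0,"dp": [0,0,0],"rotation": [0,0,0]},{"grip": 0,"dp": [0,0,0],"rotation": [0,0,0]},{"grip": 0,"dp": [0,0,0.2],"rotation": [0,0,0]},{"grip": 0,"dp": [0,0,0.5],"rotation": [0,0,0]},{"grip": 0,"dp": [0,0,0.5],"rotation": [0,0,0]},{"grip": 0,"dp": [0,0,0.5],"rotation": [0,0,0]},{"grip": 0,"dp": [0,0,0.5],"rotation": [0,0,0]},{"grip": 0,"dp": [0,0,0.3],"rotation": [0,0,0]},{"grip": 0,"dp": [0,0,0],"rotation": [0,0,0]}]'

```text
time_s: 16.07
eef_pos: [0.5867, -0.2825, 0.1815]
ee_rot: [[-0.999, 0.006, 0.035], [-0.035, 0.0, -0.999], [-0.006, -1.0, -0.0]]
ft_force: [0.5, 0.3, 1.5]
opening: 1.0
```

```bash
python3 w.py|head -3; cat > loc.py <<'E'
from fit import *
import sys
x0=[float(v) for v in sys.argv[1:3]]
P={n:arm.camera(n) for n in("top","scene")}
v=[]
for n in P:
    at=np.array(proj(P[n],[*x0,.06])); M=arm.masks_of("can_a",P[n])
    if not M: continue
    d=min(M,key=lambda d:np.hypot(*(np.array(d["at"])-at))); print(n,d["at"],at,d["conf"])
    if np.hypot(*(np.array(d["at"])-at))<25: v.append((P[n],d["mask"].astype(float)))
print([fitcan([q],x0) for q in v], fitcan(v,x0))
save(P["scene"],sys.argv[3],(80,280,150,350),3.5)
E
python3 loc.py .59 -.284 s8.png
```

```text
17.5667 [ 0.585 -0.282  0.178] mean [0.048 0.073 0.119] sd [0.528 0.566 0.453] se [0.096 0.103 0.083] 
T [ 0.025  0.023 -0.006] 
E [  0.004 -67.152  -4.397 -38.313  -0.057  -0.046   0.002] 
top [191.2, 408.4] [181.90131991 411.98914792] 0.51
scene [146.1, 235.9] [147.34478297 232.43655427] 0.64
[(array([ 0.56389545, -0.26551024]), np.float64(1.0822114412775419)), (array([ 0.5815997 , -0.28082185]), np.float64(0.09428424964757146))] (array([ 0.58061666, -0.28279301]), np.float64(1.2299578583089683))
```

View pics/s8.png

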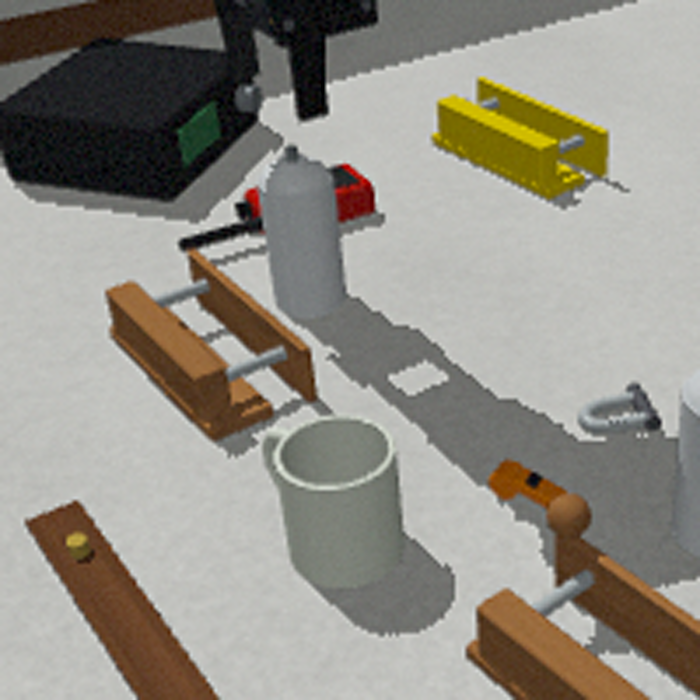

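The can is upright at about (0.583,-0.282). The empty-hand force bias is +0.12 N, so the weight is about 2.76 N, or 0.28 kg, and plain stands. I'll turn the jaws by 90° so they lie along the push direction.

move_arm --targets '[{"grip": 0,"dp": [0,0,0.1],"rotation": [0,0,0.038]},{"grip": 0,"dp": [0,0,0],"rotation": [0,0,0.038]},{"grip": 0,"dp": [0,0,0],"rotation": [0,0,0.038]},{"grip": 0,"dp": [0,0,0],"rotation": [0,0,0.038]},{"grip": 0,"dp": [0,0,0],"rotation": [0,0,0.038]},{"grip": 0,"dp": [0,0,0],"rotation": [0,0,0.038]},{"grip": 0,"dp": [0,0,0],"rotation": [0,0,0.038]},{"grip": 0,"dp": [0,0,0],"rotation": [0,0,0.038]},{"grip": 0,"dp": [0,0,0],"rotation": [0,0,0.038]},{"grip": 0,"dp": [0,0,0],"rotation": [0,0,0.038]},{"grip": 0,"dp": [0,0,0],"rotation": [0,0,0.038]},{"grip": 0,"dp": [0,0,0],"rotation": [0,0,0.03]}]'

```text
time_s: 18.77
eef_pos: [0.5855, -0.2822, 0.1827]
ee_rot: [[-0.067, -0.001, 0.998], [-0.998, 0.001, -0.067], [-0.001, -1.0, -0.001]]
ft_force: [0.2, 0.1, -0.2]
opening: 1.001
```

move_arm --targets '[{"grip": 0,"dp": [0,0,0],"rotation": [0,0,0]},{"grip": 0,"dp": [0,0,0],"rotation": [0,0,0]}]'

```text
time_s: 18.93
eef_pos: [0.5854, -0.2824, 0.1826]
ee_rot: [[-0.066, -0.001, 0.998], [-0.998, 0.002, -0.066], [-0.002, -1.0, -0.001]]
ft_force: [0.0, -0.3, 0.2]
opening: 1.002
```

```bash
python3 r.py; python3 -c "
from h import *
print(arm.state()['joint_pos'])"
```

```text
19.2333 [ 0.5854 -0.2823  0.1827] [-0.0011  0.0014 -1.    ] [ 0.998  -0.0639 -0.0012] [ 0.3447  0.1134 -0.2438] 1.001230029134172
[ 0.79563842  0.47126137 -0.57275311  1.41635284  0.25507608  1.32984588
  0.14768435]
```

move_arm --targets '[{"grip": 0,"dp": [-0.05,0,0],"rotation": [0,0,0.028]},{"grip": 0,"dp": [0,0,-0.5],"rotation": [0,0,0]},{"grip": 0,"dp": [0,0,-0.6],"rotation": [0,0,0]},{"grip": 0,"dp": [0,0,-0.6],"rotation": [0,0,0]},{"grip": 0,"dp": [0,0,-0.4],"rotation": [0,0,0]},{"grip": 0,"dp": [0,0,-0.2],"rotation": [0,0,0]},{"grip": 0,"dp": [0,0,0],"rotation": [0,0,0]},{"grip": 0,"dp": [0,0,0],"rotation": [0,0,0]}]'

```text
time_s: 19.9
eef_pos: [0.5844, -0.2822, 0.0895]
ee_rot: [[0.022, 0.002, 1.0], [-1.0, -0.001, 0.022], [0.001, -1.0, 0.002]]
ft_force: [0.5, -0.3, -0.0]
opening: 0.999
```

```bash
python3 r.py; python3 -c "
from h import *
p=arm.camera('scene'); save(p,'s9.png',(50,210,150,310),4)"
```

```text
20.2 [ 0.5849 -0.2825  0.0902] [ 0.004  -0.0019 -1.    ] [0.9997 0.0226 0.0039] [-0.2132  0.0886  0.1959] 0.9996826228096354
```

View pics/s9.png

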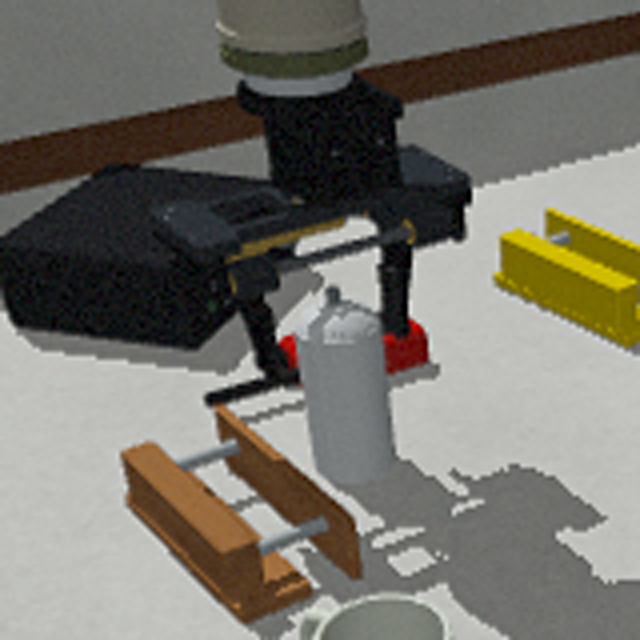

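move_arm --targets '[{"grip": 0,"dp": [-0.03,0,-0.2],"rotation": [0,0.001,0]},{"grip": 0,"dp": [0,0,-0.1],"rotation": [0,0,0]},{"grip": 0,"dp": [0,0,0],"rotation": [0,0,0]},{"grip": 0,"dp": [0,0,0],"rotation": [0,0,0]}]'

```text
time_s: 20.58
eef_pos: [0.5836, -0.2827, 0.0775]
ee_rot: [[0.022, 0.001, 1.0], [-1.0, -0.002, 0.022], [0.002, -1.0, 0.001]]
ft_force: [0.4, 0.0, -0.4]
opening: 1.001
```

move_arm --targets '[{"grip": 1,"dp": [0,0,0],"rotation": [0,0,0]},{"grip": 1,"dp": [0,0,0],"rotation": [0,0,0]},{"grip": 1,"dp": [0,0,0],"rotation": [0,0,0]},{"grip": 1,"dp": [0,0,0],"rotation": [0,0,0]},{"grip": 1,"dp": [0,0,0],"rotation": [0,0,0]},{"grip": 1,"dp": [0,0,0],"rotation": [0,0,0]},{"grip": 1,"dp": [0,0,0.2],"rotation": [0,0,0]},{"grip": 1,"dp": [0,0,0.1],"rotation": [0,0,0]},{"grip": 1,"dp": [0,0,0],"rotation": [0,0,0]},{"grip": 1,"dp": [0,0,0],"rotation": [0,0,0]}]' --force 40

```text
time_s: 21.42
eef_pos: [0.5828, -0.2825, 0.09]
ee_rot: [[0.022, -0.001, 1.0], [-1.0, -0.002, 0.022], [0.002, -1.0, -0.001]]
ft_force: [0.1, -0.8, -3.4]
opening: 0.662
```

```bash
python3 r.py; python3 -c "
from h import *
p=arm.camera('scene'); save(p,'s10.png',(50,210,150,310),4)"
```

```text
21.7167 [ 0.5826 -0.2824  0.0895] [-0.0014 -0.0012 -1.    ] [ 0.9997  0.0225 -0.0014] [ 0.1865 -0.1395 -2.746 ] 0.6616794300127006
```

View pics/s10.png

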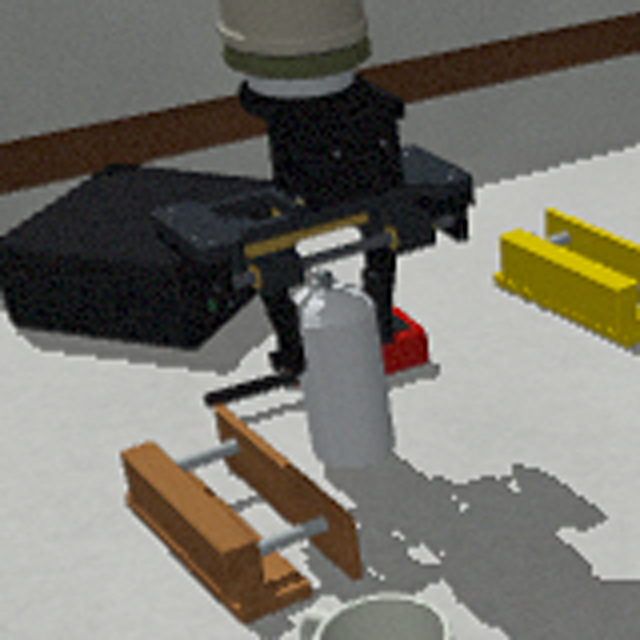

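The can is held upright and lifted 12 mm. Carrying it to just before the fence.

move_arm --targets '[{"grip": 1,"dp": [0.2,0,0],"rotation": [0,0,0]},{"grip": 1,"dp": [0.25,0,0],"rotation": [0,0,0]},{"grip": 1,"dp": [0.15,0,0],"rotation": [0,0,0]},{"grip": 1,"dp": [0,0,0],"rotation": [0,0,0]},{"grip": 1,"dp": [0,0,0],"rotation": [0,0,0]}]'

```text
time_s: 22.18
eef_pos: [0.6088, -0.2823, 0.089]
ee_rot: [[0.022, -0.002, 1.0], [-1.0, -0.001, 0.022], [0.001, -1.0, -0.002]]
ft_force: [0.2, 0.8, -2.8]
opening: 0.66
```

```bash
python3 r.py
```

```text
22.4833 [ 0.6081 -0.2828  0.0893] [-0.0018 -0.0015 -1.    ] [ 0.9998  0.0216 -0.0018] [-0.0479 -0.0477 -2.3199] 0.6627946817819311
```

move_arm --targets '[{"grip": 1,"dp": [0.1,0,-0.1],"rotation": [0,-0.001,0]},{"grip": 1,"dp": [0,0,-0.12],"rotation": [0,0,0]},{"grip": 1,"dp": [0,0,0],"rotation": [0,0,0]}]'

```text
time_s: 22.73
eef_pos: [0.6121, -0.2833, 0.08]
ee_rot: [[0.021, 0.002, 1.0], [-1.0, -0.002, 0.021], [0.002, -1.0, 0.002]]
ft_force: [-0.8, 0.7, -2.4]
opening: 0.659
```

```bash
python3 r.py
```

```text
23.0333 [ 0.6128 -0.2834  0.0814] [ 0.0035 -0.0027 -1.    ] [0.9998 0.021  0.0034] [-0.0718  0.2531 -3.0085] 0.6598453147235261
```

move_arm --targets '[{"grip": 1,"dp": [0,0,-0.1],"rotation": [0,0.001,0]},{"grip": 1,"dp": [0,0,0],"rotation": [0,0,0]},{"grip": 1,"dp": [0,0,0],"rotation": [0,0,0]}]'

```text
time_s: 23.28
eef_pos: [0.6132, -0.2835, 0.0778]
ee_rot: [[0.021, 0.001, 1.0], [-1.0, -0.003, 0.021], [0.003, -1.0, 0.001]]
ft_force: [0.8, -0.1, -1.7]
opening: 0.658
```

```bash
python3 r.py
```

```text
23.5833 [ 0.6131 -0.2835  0.0777] [ 0.0011 -0.0032 -1.    ] [0.9998 0.0209 0.001 ] [-0.0759  0.2492 -2.6782] 0.6620547046551601
```

At table height. Pushing forward in small steps.

move_arm --targets '[{"grip": 1,"dp": [0.06,0,0],"rotation": [0,0,0]},{"grip": 1,"dp": [0.04,0,0],"rotation": [0,0,0]},{"grip": 1,"dp": [0,0,0],"rotation": [0,0,0]}]'

```text
time_s: 23.83
eef_pos: [0.6174, -0.2836, 0.0778]
ee_rot: [[0.021, 0.001, 1.0], [-1.0, -0.003, 0.021], [0.003, -1.0, 0.001]]
ft_force: [0.2, -0.2, -3.1]
opening: 0.66
```

```bash
python3 r.py
```

```text
24.1333 [ 0.617  -0.2837  0.0778] [ 0.0009 -0.0034 -1.    ] [0.9998 0.0206 0.0008] [-0.6891  0.1123 -2.8771] 0.6600257339972414
```

move_arm --targets '[{"grip": 1,"dp": [0.05,0,0],"rotation": [0,0,0]},{"grip": 1,"dp": [0.02,0,0],"rotation": [0,0,0]}]'

```text
time_s: 24.3
eef_pos: [0.6198, -0.2839, 0.0779]
ee_rot: [[0.02, 0.001, 1.0], [-1.0, -0.004, 0.02], [0.004, -1.0, 0.001]]
ft_force: [0.6, -0.0, -2.3]
opening: 0.663
```

```bash
python3 r.py
```

```text
24.6 [ 0.6195 -0.284   0.0778] [ 0.0006 -0.0036 -1.    ] [0.9998 0.0203 0.0005] [-0.3289  0.0668 -2.8396] 0.6596806535951563
```

move_arm --targets '[{"grip": 1,"dp": [0.05,0,-0.01],"rotation": [0,0,0]},{"grip": 1,"dp": [0.01,0,0],"rotation": [0,0,0]}]'

```text
time_s: 24.77
eef_pos: [0.6205, -0.2843, 0.0775]
ee_rot: [[0.02, -0.003, 1.0], [-1.0, -0.004, 0.02], [0.004, -1.0, -0.003]]
ft_force: [-1.6, 0.5, -0.3]
opening: 0.66
```

```bash
python3 r.py; python3 -c "
from h import *
p=arm.camera('scene'); save(p,'s11.png',(80,220,150,310),4)"
```

```text
25.0667 [ 0.6206 -0.2843  0.0775] [-0.0024 -0.0039 -1.    ] [ 0.9998  0.0199 -0.0024] [-5.215   1.2015  1.6701] 0.6592312604268042
```

View pics/s11.png

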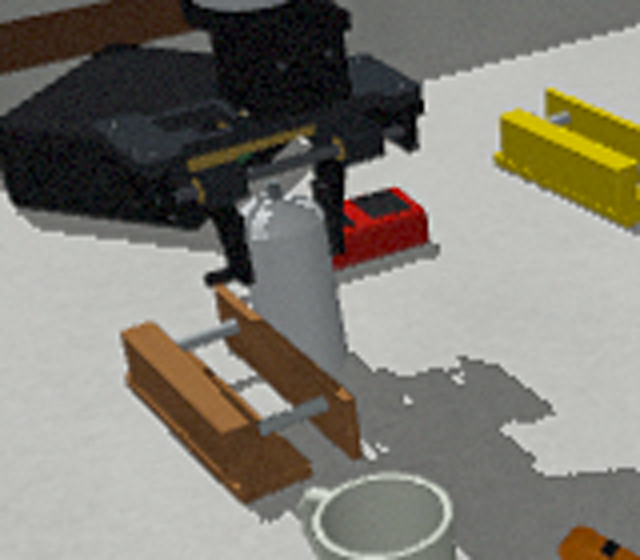

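Fence contact with Fx ≈ −5 N, and the can is upright. One more gentle push.

move_arm --targets '[{"grip": 1,"dp": [0.05,0,0.01],"rotation": [0,0,0]},{"grip": 1,"dp": [0.03,0,0],"rotation": [0,0,0]}]'

```text
time_s: 25.28
eef_pos: [0.6209, -0.2844, 0.0775]
ee_rot: [[0.019, -0.009, 1.0], [-1.0, -0.003, 0.019], [0.003, -1.0, -0.009]]
ft_force: [-8.5, 1.2, 5.1]
opening: 0.658
```

```bash
python3 r.py
```

```text
25.5833 [ 0.6209 -0.2844  0.0776] [-0.0086 -0.0035 -1.    ] [ 0.9998  0.0193 -0.0086] [-8.897   1.7433  4.2563] 0.6599924859864378
```

Fx ≈ −8.9 N has been held for 0.3 s, so the can is bearing firmly. I'll release it and go up.

move_arm --targets '[{"grip": 0.2,"dp": [0,0,0],"rotation": [0,0,0]},{"grip": 0,"dp": [0,0,0],"rotation": [0,0,0]},{"grip": 0,"dp": [0,0,0],"rotation": [0,0,0]},{"grip": 0,"dp": [0,0,0],"rotation": [0,0,0]},{"grip": 0,"dp": [0,0,0.3],"rotation": [0,0,0]},{"grip": 0,"dp": [0,0,0.5],"rotation": [0,0,0]},{"grip": 0,"dp": [0,0,0.6],"rotation": [0,0,0]},{"grip": 0,"dp": [0,0,0.6],"rotation": [0,0,0]},{"grip": 0,"dp": [0,0,0.5],"rotation": [0,0,0]},{"grip": 0,"dp": [0,0,0.4],"rotation": [0,0,0]},{"grip": 0,"dp": [0,0,0],"rotation": [0,0,0]}]'

```text
time_s: 26.5
eef_pos: [0.6235, -0.2834, 0.2054]
ee_rot: [[0.021, 0.0, 1.0], [-1.0, -0.004, 0.021], [0.004, -1.0, 0.0]]
ft_force: [-0.0, -0.7, 1.6]
opening: 1.0
```

```bash
python3 r.py; python3 loc.py .619 -.284 s12.png
```

```text
26.8 [ 0.6211 -0.2831  0.1987] [-0.008 -0.001 -1.   ] [ 0.9998  0.0208 -0.008 ] [-0.1216 -0.2362 -0.162 ] 0.9982834839824604
top [172.3, 409.0] [173.01660645 411.7436905 ] 0.7
scene [147.2, 224.0] [150.51022934 222.77969683] 0.79
[(array([ 0.61566618, -0.27859492]), np.float64(0.7482648289441298)), (array([ 0.61659551, -0.28272793]), np.float64(0.24598500437569473))] (array([ 0.61648291, -0.28111548]), np.float64(1.0058129890493328))
```

View pics/s12.png

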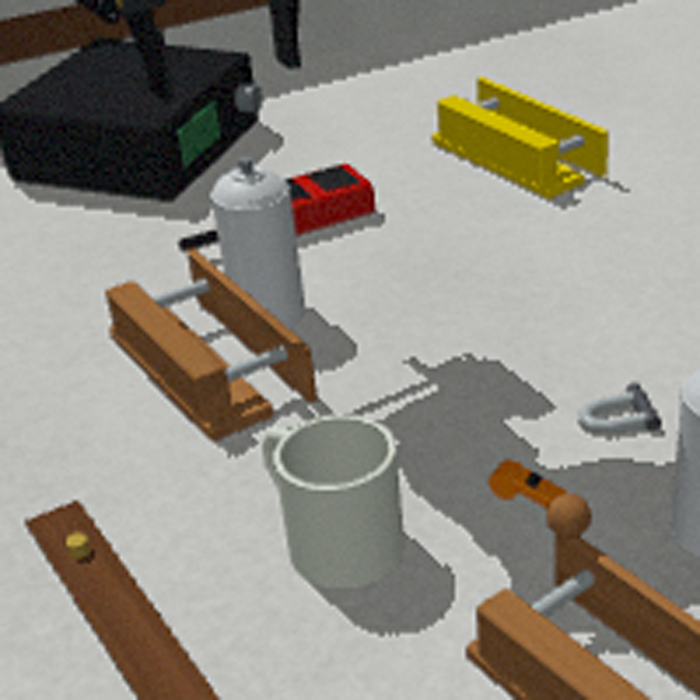

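The first can stands upright at the plain fence, at crop (255,250). Going to the second can.

move_arm --targets '[{"grip": 0,"dp": [-0.15,0.5,0],"rotation": [0,0,0]},{"grip": 0,"dp": [-0.25,0.9,0],"rotation": [0,0,0]},{"grip": 0,"dp": [-0.25,0.9,0],"rotation": [0,0,0]},{"grip": 0,"dp": [-0.25,0.9,0],"rotation": [0,0,0]},{"grip": 0,"dp": [-0.25,0.9,0],"rotation": [0,0,0]},{"grip": 0,"dp": [-0.25,0.9,0],"rotation": [0,0,0]},{"grip": 0,"dp": [-0.25,0.9,0],"rotation": [0,0,0]},{"grip": 0,"dp": [-0.25,0.9,0],"rotation": [0,0,0]},{"grip": 0,"dp": [-0.25,0.9,0],"rotation": [0,0,0]},{"grip": 0,"dp": [-0.25,0.9,0],"rotation": [0,0,0]},{"grip": 0,"dp": [-0.15,0.5,0],"rotation": [0,0,0]},{"grip": 0,"dp": [0,0,0],"rotation": [0,0,0]}]'

```text
time_s: 28.0
eef_pos: [0.5082, 0.0929, 0.1957]
ee_rot: [[0.015, -0.009, 1.0], [-1.0, -0.003, 0.015], [0.003, -1.0, -0.009]]
ft_force: [-0.8, 0.8, 0.3]
opening: 1.002
```

move_arm --targets '[{"grip": 0,"dp": [0,0,0],"rotation": [0,0,0]},{"grip": 0,"dp": [0,0,0],"rotation": [0,0,0]}]'

```text
time_s: 28.17
eef_pos: [0.5078, 0.094, 0.1958]
ee_rot: [[0.018, -0.009, 1.0], [-1.0, -0.004, 0.018], [0.003, -1.0, -0.009]]
ft_force: [-0.0, -0.2, 0.1]
opening: 0.999
```

move_arm --targets '[{"grip": 0,"dp": [0.05,0.4,0],"rotation": [0.001,-0.003,0.013]},{"grip": 0,"dp": [0.02,0.3,0],"rotation": [0,0,0.013]},{"grip": 0,"dp": [0,0,0],"rotation": [0,0,0]},{"grip": 0,"dp": [0,0,0],"rotation": [0,0,0]}]'

```text
time_s: 28.5
eef_pos: [0.5123, 0.1206, 0.1953]
ee_rot: [[0.102, 0.001, 0.995], [-0.995, -0.001, 0.102], [0.001, -1.0, 0.001]]
ft_force: [-0.3, -0.5, 0.2]
opening: 1.001
```

```bash
python3 r.py
```

```text
28.8 [0.5121 0.12   0.1954] [ 0.0014 -0.0009 -1.    ] [0.995  0.1002 0.0013] [-0.0942  0.4096  0.1387] 0.9970038151264646
```

Descend from 0.195 toward 0.09.

move_arm --targets '[{"grip": 0,"dp": [-0.03,0.07,-0.4],"rotation": [0,0,0]},{"grip": 0,"dp": [0,0,-0.6],"rotation": [0,0,0]},{"grip": 0,"dp": [0,0,-0.6],"rotation": [0,0,0]},{"grip": 0,"dp": [0,0,-0.6],"rotation": [0,0,0]},{"grip": 0,"dp": [0,0,-0.4],"rotation": [0,0,0]},{"grip": 0,"dp": [0,0,-0.1],"rotation": [0,0,0]},{"grip": 0,"dp": [0,0,0],"rotation": [0,0,0]},{"grip": 0,"dp": [0,0,0],"rotation": [0,0,0]}]'

```text
time_s: 29.47
eef_pos: [0.5122, 0.1207, 0.0853]
ee_rot: [[0.095, 0.006, 0.995], [-0.995, -0.002, 0.095], [0.002, -1.0, 0.005]]
ft_force: [0.7, 0.3, 0.1]
opening: 1.0
```

```bash
python3 r.py; python3 -c "
from h import *
p=arm.camera('scene'); save(p,'s13.png',(120,320,250,450),3.5)"
```

```text
29.7667 [0.5125 0.1208 0.0857] [ 0.007  -0.0017 -1.    ] [0.9954 0.0955 0.0068] [-0.3978 -0.1753  0.1632] 0.9992500758472296
```

View pics/s13.png

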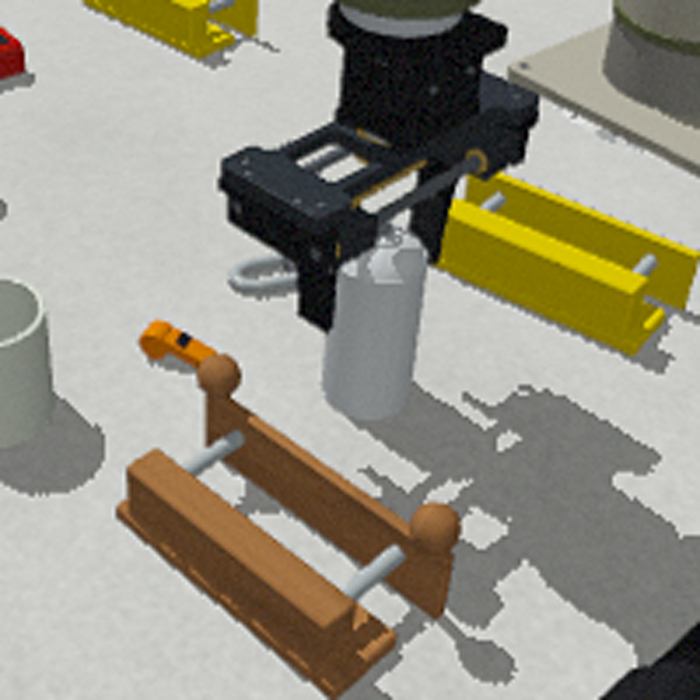

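The fingers straddle the can at crop (375,300). I'll finish the descent, grip and lift.

move_arm --targets '[{"grip": 0,"dp": [-0.05,0.05,-0.2],"rotation": [0.0005,0.002,0]},{"grip": 0,"dp": [0,0,0],"rotation": [0,0,0]},{"grip": 0,"dp": [0,0,0],"rotation": [0,0,0]}]'

```text
time_s: 30.07
eef_pos: [0.5107, 0.123, 0.0775]
ee_rot: [[0.095, 0.001, 0.995], [-0.995, -0.0, 0.095], [0.0, -1.0, 0.001]]
ft_force: [-0.4, 0.3, 0.5]
opening: 1.001
```

move_arm --targets '[{"grip": 1,"dp": [0,0,0],"rotation": [0,0,0]},{"grip": 1,"dp": [0,0,0],"rotation": [0,0,0]},{"grip": 1,"dp": [0,0,0],"rotation": [0,0,0]},{"grip": 1,"dp": [0,0,0],"rotation": [0,0,0]},{"grip": 1,"dp": [0,0,0],"rotation": [0,0,0]},{"grip": 1,"dp": [0,0,0],"rotation": [0,0,0]}]'

```text
time_s: 30.57
eef_pos: [0.5101, 0.1231, 0.0771]
ee_rot: [[0.096, -0.0, 0.995], [-0.995, -0.0, 0.096], [0.0, -1.0, -0.0]]
ft_force: [0.0, -0.6, -1.2]
opening: 0.664
```

```bash
python3 r.py
```

```text
30.8667 [0.5102 0.1231 0.0771] [-0.0001 -0.0001 -1.    ] [ 0.9954  0.0955 -0.0001] [-1.2324 -0.0875  0.2317] 0.6593140799831623
```

move_arm --targets '[{"grip": 1,"dp": [0,0,0.3],"rotation": [0,0,0]},{"grip": 1,"dp": [0,0,0.4],"rotation": [0,0,0]},{"grip": 1,"dp": [0,0,0.2],"rotation": [0,0,0]},{"grip": 1,"dp": [0,0,0],"rotation": [0,0,0]},{"grip": 1,"dp": [0,0,0],"rotation": [0,0,0]},{"grip": 1,"dp": [0,0,0],"rotation": [0,0,0]}]'

```text
time_s: 31.37
eef_pos: [0.5098, 0.1228, 0.1156]
ee_rot: [[0.096, -0.0, 0.995], [-0.995, -0.0, 0.096], [0.0, -1.0, -0.0]]
ft_force: [0.7, 0.4, -2.6]
opening: 0.66
```

```bash
python3 w.py; python3 -c "
from h import *
s=arm.state(); print(s['ee_rot'])
p=arm.camera('scene'); save(p,'s14.png',(120,320,250,450),3.5)"
```

```text
32.8667 [0.51  0.123 0.116] mean [ 0.046 -0.196 -2.984] sd [0.407 0.414 0.509] se [0.074 0.076 0.093] 
T [ 0.006 -0.112  0.011] 
E [  0.004 -46.944  -8.146 -36.26   -0.06    0.016   0.   ] 
q [ 0.385  0.303 -0.81   1.822  0.242  1.12  -0.413] 0.006272180969697327
[-2.747 -2.734 -3.406 -2.97  -3.401 -2.719 -3.662 -3.201 -3.856 -3.591
 -2.912 -2.173 -2.598 -2.975 -3.162 -2.586 -3.414 -3.631 -3.354 -2.929
 -3.072 -3.098 -2.588 -3.537 -3.093 -3.27  -1.778 -2.914 -1.822 -2.314]
[[ 9.57180101e-02 -9.08341563e-04  9.95408076e-01]
 [-9.95408485e-01  1.08223272e-05  9.57180594e-02]
 [-9.77173235e-05 -9.99999587e-01 -9.03135008e-04]]
```

View pics/s14.png

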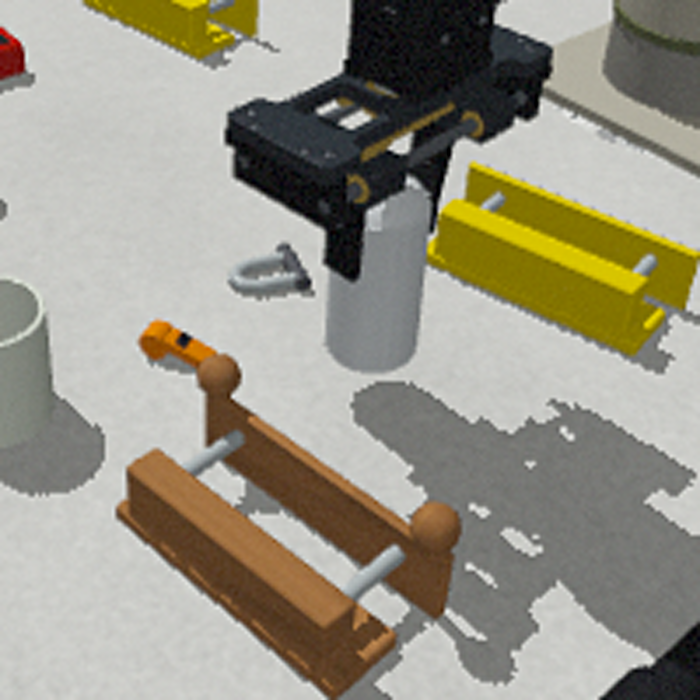

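This can weighs about 0.31 kg (3.0 to 3.1 N), close to half, so either rack will do. I'll take it to the middle of the nearby knobbed rack.

move_arm --targets '[{"grip": 1,"dp": [0.25,0.3,0],"rotation": [0,0,0]},{"grip": 1,"dp": [0.4,0.45,0],"rotation": [0,0,0]},{"grip": 1,"dp": [0.4,0.45,0],"rotation": [0,0,0]},{"grip": 1,"dp": [0.2,0.2,0],"rotation": [0,0,0]},{"grip": 1,"dp": [0,0,0],"rotation": [0,0,0]},{"grip": 1,"dp": [0,0,0],"rotation": [0,0,0]}]'

```text
time_s: 33.42
eef_pos: [0.5613, 0.1793, 0.1148]
ee_rot: [[0.093, -0.002, 0.996], [-0.996, -0.002, 0.093], [0.002, -1.0, -0.002]]
ft_force: [-0.1, -0.4, -2.9]
opening: 0.658
```

```bash
python3 r.py
```

```text
33.7167 [0.5614 0.1781 0.1153] [-0.001  -0.0029 -1.    ] [ 0.9959  0.0909 -0.0012] [-0.0887 -0.4495 -3.1516] 0.6572382325654638
```

move_arm --targets '[{"grip": 1,"dp": [0.1,0.17,-0.2],"rotation": [0.001,0,0.002]},{"grip": 1,"dp": [0,0,-0.3],"rotation": [0,0,0]},{"grip": 1,"dp": [0,0,-0.2],"rotation": [0,0,0]},{"grip": 1,"dp": [0,0,0],"rotation": [0,0,0]},{"grip": 1,"dp": [0,0,0],"rotation": [0,0,0]}]'

```text
time_s: 34.13
eef_pos: [0.5652, 0.1841, 0.0837]
ee_rot: [[0.097, -0.001, 0.995], [-0.995, -0.001, 0.097], [0.0, -1.0, -0.001]]
ft_force: [0.3, 0.5, -2.7]
opening: 0.661
```

```bash
python3 r.py
```

```text
34.4333 [0.5659 0.1843 0.0851] [ 0.0008 -0.0002 -1.    ] [0.9954 0.0963 0.0008] [-0.2477 -0.0988 -3.0149] 0.65901410088488
```

move_arm --targets '[{"grip": 1,"dp": [0,0,-0.15],"rotation": [0,0,0]},{"grip": 1,"dp": [0,0,-0.04],"rotation": [0,0,0]},{"grip": 1,"dp": [0,0,0],"rotation": [0,0,0]}]'

```text
time_s: 34.68
eef_pos: [0.5665, 0.1844, 0.0776]
ee_rot: [[0.096, 0.002, 0.995], [-0.995, 0.0, 0.096], [0.0, -1.0, 0.002]]
ft_force: [0.3, 0.4, -3.1]
opening: 0.658
```

```bash
python3 r.py
```

```text
34.9833 [0.5666 0.1844 0.0781] [ 0.0027  0.0001 -1.    ] [0.9954 0.0961 0.0027] [ 0.2524  0.1654 -3.3405] 0.6625798701010511
```

move_arm --targets '[{"grip": 1,"dp": [0.1,0.01,-0.03],"rotation": [0,0.001,0]},{"grip": 1,"dp": [0.05,0.01,0],"rotation": [0,0,0]},{"grip": 1,"dp": [0,0,0],"rotation": [0,0,0]}]'

```text
time_s: 35.23
eef_pos: [0.5733, 0.1855, 0.0774]
ee_rot: [[0.096, -0.0, 0.995], [-0.995, 0.0, 0.096], [-0.0, -1.0, -0.0]]
ft_force: [-0.7, -0.7, -3.1]
opening: 0.661
```

```bash
python3 r.py
```

```text
35.5333 [0.5728 0.1853 0.0773] [-0.0005 -0.0001 -1.    ] [ 0.9954  0.0963 -0.0005] [ 0.312   0.2284 -2.8822] 0.6621956948143807
```

move_arm --targets '[{"grip": 1,"dp": [0.06,0.01,0],"rotation": [0,0,0]},{"grip": 1,"dp": [0.01,0,0],"rotation": [0,0,0]}]'

```text
time_s: 35.7
eef_pos: [0.5755, 0.1857, 0.0773]
ee_rot: [[0.096, -0.001, 0.995], [-0.995, -0.0, 0.096], [0.0, -1.0, -0.001]]
ft_force: [0.4, -0.5, -2.7]
opening: 0.658
```

```bash
python3 r.py
```

```text
36.0 [0.5752 0.1858 0.0773] [-0.0008 -0.0003 -1.    ] [ 0.9953  0.0965 -0.0008] [ 0.5134 -0.1063 -2.5761] 0.6593490627098204
```

move_arm --targets '[{"grip": 1,"dp": [0.05,0.005,0],"rotation": [0,0,0]},{"grip": 1,"dp": [0.01,0,0],"rotation": [0,0,0]}]'

```text
time_s: 36.17
eef_pos: [0.5776, 0.1859, 0.0773]
ee_rot: [[0.097, -0.001, 0.995], [-0.995, -0.001, 0.097], [0.0, -1.0, -0.001]]
ft_force: [-1.0, -0.5, -2.7]
opening: 0.66
```

```bash
python3 r.py
```

```text
36.4667 [0.5773 0.186  0.0773] [-0.0011 -0.0005 -1.    ] [ 0.9953  0.0968 -0.0011] [-0.0319 -0.1757 -2.529 ] 0.6606187698936967
```

move_arm --targets '[{"grip": 1,"dp": [0.05,0.005,-0.01],"rotation": [0,0,0]},{"grip": 1,"dp": [0.01,0,0],"rotation": [0,0,0]}]'

```text
time_s: 36.63
eef_pos: [0.5785, 0.1863, 0.0773]
ee_rot: [[0.097, -0.004, 0.995], [-0.995, -0.001, 0.097], [0.001, -1.0, -0.004]]
ft_force: [-2.4, -0.9, -1.6]
opening: 0.66
```

```bash
python3 r.py
```

```text
36.9333 [0.5785 0.1863 0.0772] [-0.0032 -0.0012 -1.    ] [ 0.9953  0.0972 -0.0033] [-5.0323 -1.1562  2.8304] 0.6625210802986267
```

Contact at x = 0.5785. Pressing a little more.

move_arm --targets '[{"grip": 1,"dp": [0.05,0.005,0.01],"rotation": [0,0,0]},{"grip": 1,"dp": [0.03,0,0],"rotation": [0,0,0]}]'

```text
time_s: 37.1
eef_pos: [0.5788, 0.1863, 0.0773]
ee_rot: [[0.098, -0.009, 0.995], [-0.995, -0.003, 0.098], [0.002, -1.0, -0.009]]
ft_force: [-7.4, -1.6, 6.6]
opening: 0.658
```

```bash
python3 r.py
```

```text
37.4 [0.5788 0.1864 0.0773] [-0.0089 -0.0032 -1.    ] [ 0.9952  0.0979 -0.0092] [-8.6471 -2.0726  5.2274] 0.6570860068505431
```

move_arm --targets '[{"grip": 1,"dp": [0.06,0.005,0.02],"rotation": [0,-0.002,0]},{"grip": 1,"dp": [0.04,0,0],"rotation": [0,0,0]}]'

```text
time_s: 37.57
eef_pos: [0.5789, 0.1863, 0.0773]
ee_rot: [[0.099, -0.01, 0.995], [-0.995, -0.006, 0.099], [0.005, -1.0, -0.011]]
ft_force: [-9.0, -2.5, 9.6]
opening: 0.655
```

```bash
python3 r.py; python3 -c "
from h import *
p=arm.camera('scene'); save(p,'s15.png',(160,330,280,450),4)"
```

```text
37.8667 [0.579  0.1863 0.0774] [-0.0105 -0.0057 -0.9999] [ 0.9951  0.0987 -0.011 ] [-10.3407  -2.3226   6.3634] 0.6591796967966218
```

View pics/s15.png

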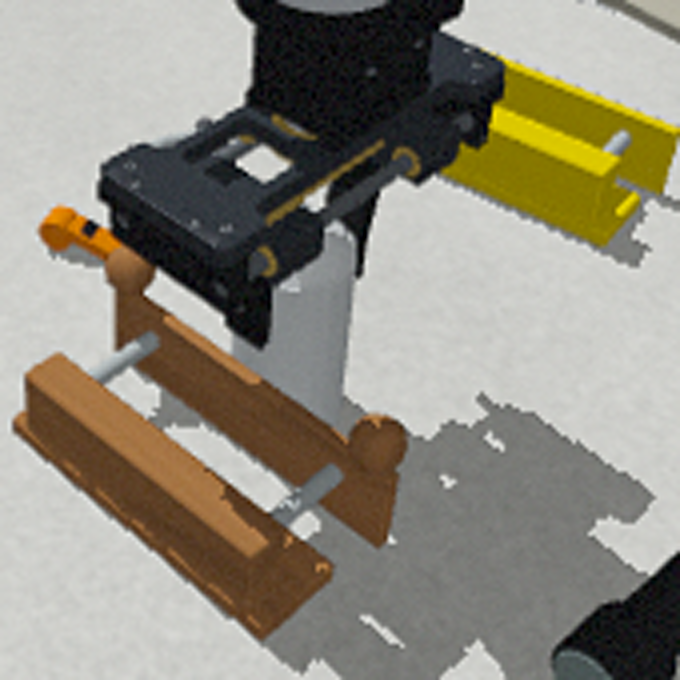

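The can stands at the fence between the knobs, pressed with about 10 N. Releasing and rising.

move_arm --targets '[{"grip": 0.2,"dp": [0,0,0],"rotation": [0,0,0]},{"grip": 0,"dp": [0,0,0],"rotation": [0,0,0]},{"grip": 0,"dp": [0,0,0],"rotation": [0,0,0]},{"grip": 0,"dp": [0,0,0],"rotation": [0,0,0]},{"grip": 0,"dp": [0,0,0.3],"rotation": [0,0,0]},{"grip": 0,"dp": [0,0,0.5],"rotation": [0,0,0]},{"grip": 0,"dp": [0,0,0.6],"rotation": [0,0,0]},{"grip": 0,"dp": [0,0,0.6],"rotation": [0,0,0]},{"grip": 0,"dp": [0,0,0.6],"rotation": [0,0,0]},{"grip": 0,"dp": [0,0,0.6],"rotation": [0,0,0]},{"grip": 0,"dp": [0,0,0.3],"rotation": [0,0,0]},{"grip": 0,"dp": [0,0,0],"rotation": [0,0,0]}]'

```text
time_s: 38.92
eef_pos: [0.5803, 0.1872, 0.2301]
ee_rot: [[0.099, -0.004, 0.995], [-0.995, -0.002, 0.099], [0.002, -1.0, -0.004]]
ft_force: [1.1, 0.3, -0.1]
opening: 0.999
```

```bash
python3 r.py; python3 loc.py .579 .1863 s16.png; python3 -c "
from h import *
p=arm.camera('scene'); save(p,'s17.png',(110,350,170,450),2.8)
p=arm.camera('top')
for k in('radio','whistle','shackle','mug','torch'):
    d=arm.spot_in(k,p); print(k,d[0]['at'] if d else None)"
```

```text
39.2167 [0.5786 0.1862 0.225 ] [-0.0107 -0.0041 -0.9999] [ 0.995   0.0996 -0.011 ] [-0.2019  0.219  -0.1472] 1.0043668263564625
top [173.3, 413.2] [185.47966437 264.89816736] 0.89
scene [234.0, 351.1] [240.57407166 352.00982403] 0.95
[(array([0.57020696, 0.17999571]), np.float64(0.3388509956511787))] (array([0.57020696, 0.17999571]), np.float64(0.3388509956511787))
radio [206.5, 447.1]
whistle [185.0, 316.6]
shackle [208.9, 329.0]
mug [146.7, 327.9]
torch [204.0, 203.1]
```

View pics/s17.png

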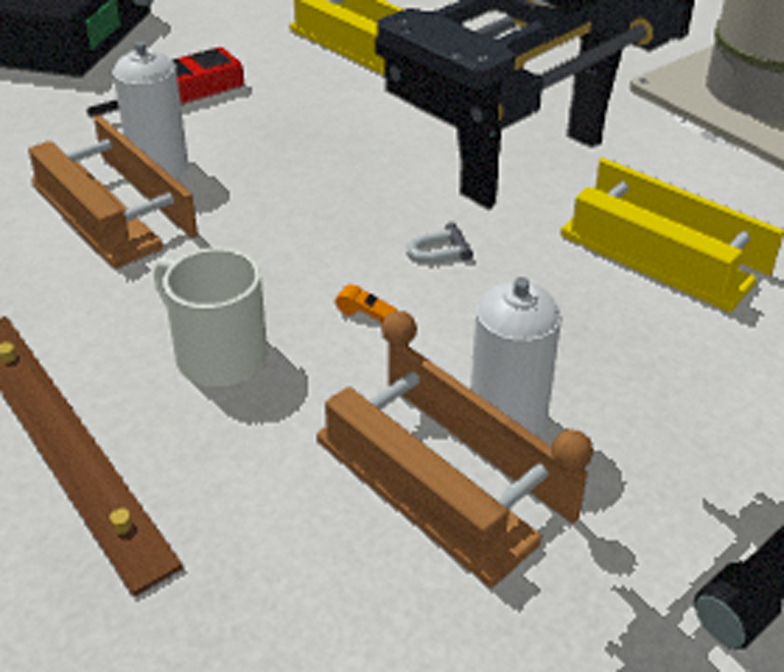

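Both cans stand upright at their fences, the bystanders are where they were, and the gripper is clear. Handing in.

```bash
python3 -c "
from h import *
print(arm.hand_in(), arm.state()['time_s'])"
```

```text
the job is handed in; nothing more can be done
the job is handed in; nothing more can be done
```

I put one can against each wooden fence and handed the job in at about 40 s of the 72 s allowed; the hand-in gives no verdict.

- **First can:** It weighed about 0.27–0.28 kg, just under half, so it went to the plain rack's right-hand slot. I pressed it on with about 9 N at the wrist; after friction on the table I put the fence force at 5–6 N.
- **Second can:** It weighed about 0.31 kg, within 40 g of half, so either rack was allowed. It went to the middle of the knobbed rack, pressed on with about 10 N at the wrist.

**Mishap:** My first push on the first can had the jaws across the push direction. The can pivoted in the grip and leaned about 0.35 rad, under the 0.5 rad limit. I backed off until it stood upright, regripped it along the push direction and pushed again cleanly.

**Last checks:**
- The final scene picture showed both cans upright at their fences, with the gripper clear of everything.
- No bystander had visibly moved. The network's shackle position in the top view had shifted by about 8 pixels (about 27 mm), but in the scene view the shackle was where it started. I put the shift down to the gripper partly hiding it.
- The final position fits were weak: the cans were partly hidden in the scene view, the last top-view fits were unusable, and the second can came out about 10 mm off. I relied on the tool position at contact and on the picture instead.

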